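# Load an octagonal tool handle into the hanging-hole drilling jig

### The arm

A 6-joint arm with a two-finger parallel gripper is mounted at the origin on a cart in front of the work surface, level with it; the furniture and walls round the work are solid. World frame = base frame: x ahead of the robot, y to its left, z up, the work surface at z = 0. Lengths are in m, angles in rad, forces in N, time in s.
With the tool pointing down it reaches from about 0.35 to 0.975 m from the base axis. Payload 17.4 kg.
Tool frame: the origin (TCP) lies midway between the tips of the shut fingers; the grasp point (between the pads) lies bot.tcp_to_grasp behind it (bot.tcp_to_grasp is the distance from the TCP to the grasp point, in m); z points along the fingers, y is the direction in which the jaws open and shut (so a half turn about z gives the same grasp; the last joint's range is limited). The gripper opens to 85 mm and grips with 20 to 120 N. Pads are 22 mm wide; open, the fingers measure 114 mm over their backs; the gripper's body (76 mm by 85 mm) begins 54 mm behind the grasp point. The pads swing forward as they close: fully open they stand 13 mm farther back than shut.
Start: joints at [1.195, 0.116, 1.442, -0, 1.584, -0.038], TCP at [0.224, 0.637, 0.231] pointing down, gripper open.
Joint ranges: [-2.83, 2.83], [-0.83, 2.19], [0.07, 2.5], [-1.14, 4.28], [0.01, 3], [-2.97, 2.97]. Speed limits (rad/s): [1.89, 1.89, 2.22, 3.14, 3.14, 3.14].

### API

Orientations are given as a 3x3 rotation matrix whose columns are the frame's x, y, z axes.
In Python, from rig import bot, viewer gives the robot as it stands.
- The arm moves only by the shell command python3 -m creep 'ROWS' [FORCE]. ROWS is a JSON object of lists of equal length, an entry for each row: "dp": the shift along the tool's x, y, z in m, a list of three; "twist": the turn, a rotation vector about the tool's x, y, z in rad, a list of three; "gripper": the closure, from 0 (fully open) to 1 (shut). In form: {"dp": [[dx, dy, dz], ...], "twist": [[wx, wy, wz], ...], "gripper": [gripper, ...]}. A call has 1 to 8 rows; each row is the pose to reach, as a shift and turn from the pose measured when the call began, along the tool's axes at that moment; what a row does not reach only later rows make up. A row lasts 1/10 s, in which the tool goes at most 50 mm and 8.59 degrees, less where a joint would pass 70% of its speed; a pose out of reach is approached as far as the arm can. A call with a gripper value outside its range is refused whole. The fingers move at their own pace and stop on an object; FORCE is the grip in N (left out, the last holds). Time passes only in rows, so rows that repeat a pose let the fingers close. It gives the time, the measured TCP pose, the force and the opening at its end, in the units of the state.
- bot.state(): the state, without advancing time (a new reading comes with each control period).
- viewer.get_image(name): name is "scene" or "top" or "wrist"; returns a dict with "color" (480x640x3 uint8, red, green, blue), "range_z" (480x640 float32, m along the optical axis (not along the pixel's ray), 0 where there is no reading), "intrinsics" (3x3 intrinsics, pixels), "k1" (the pictures are not rectified: a ray, as slopes to the right and down, at radius r is drawn at 1 + k1 r^2 times it, then the intrinsics apply), "extrinsics" (4x4, takes a point from world to camera coordinates). Camera axes: x right, y down, z forward; pixel columns grow to the right and rows downward; lengths in m; the calibration is good to about 2 mm. A picture is of the moment at which its call begins.
- bot.job_done(): hands the job in, once; it reports no verdict.
The state is a dict: "t": time; "joints": joint angles; "joint_velocities": joint speeds; "joint_efforts": joint torques, N m; "tcp_pos": TCP position; "tool_rot": TCP orientation; "force": force on the tool from outside, world axes, zero at the start; "ft_torque": the same for the moment, N m; "opening": finger opening in m.
Only numpy, scipy, OpenCV 4.12 (cv2) and the standard library are available. Lean on these libraries where they do the work, as an engineer would, in place of code of your own. Each camera call takes 0.05 s, during which the arm holds its last target. There are 200 camera calls.

### The job

Pull the long octagonal handle up out of the wooden rack and load it into the drilling jig, ready for its hanging hole: lying flat on both rests and along the back fence, with its butt end slid under the drill bush right up to the end stop. Then swing the cam lever round until the cam holds the handle tight against the fence, and let go. Leave the other pieces standing in the rack and the loose things on the bench where they are.

Things in the scene. Friction and masses are not known exactly. Their poses are not given: they have to be found in the camera images.
- handle: The octagonal wooden tool handle, straight, 180 mm long, the tallest piece in the rack: a grip 24 mm across flats (26 mm over its edges) from 38 to 174 mm, a round steel ferrule 21 mm in diameter at 0 to 21 mm. It stands in one of the rack's bores, ferrule down. Origin: centre of the ferrule's end face; z runs along the handle to the butt; x, and every 45 deg from it, is square to a flat. 0.12 kg.
- handle_butt (a point): Centre of the handle's butt end, 180 mm from its origin; axes as the handle's.
- rack: Wooden rack, fixed to the bench, 84 x 236 mm, 105 mm high: a base board 15 mm thick, on which the pieces stand, and an 18 mm top board (z 87 to 105) with four bores of 30 mm in one row at y = -87, -29, 29, 87 mm. Origin: centre of its underside on the bench, z up. All four bores are filled; which piece stands in which changes.
- round_handle: Round turned wooden handle with a ferrule and a waisted knob end, 150 mm long, up to 29 mm thick, standing in the rack (top at 165 mm). Origin: centre of its lower end, z along it. To be left alone.
- file_handle: Short pear-shaped file handle, 130 mm long, 29 mm thick near its top, standing in the rack (top at 145 mm). Origin: centre of its lower end, z along it. To be left alone.
- blank: Square pen blank, 19 x 19 x 130 mm, standing in the rack (top at 145 mm). Origin: centre of its lower end, z along it. To be left alone.
- jig: Drilling jig, fixed to the bench. Origin: centre of its plywood base's underside, z up; base 110 x 230 x 15 mm. The handle lies along its y, axis at x = 8, z = 52 mm, butt at y = -90, on two rests with tops at z 40: y -90 to -60 and y 20 to 55, both x -20 to 34. Between the rests nothing stands above the base, for the fingers. Ferrule end free at y = +90.
- jig_rest (a point): Point on the axis of a handle that lies home, midway between the rests: jig x 8, y -20, z 52 mm; axes as the jig's. The back fence's face is at jig x = 20: at the butt a rear cheek (y -106 to -60, up to z 68), at the other rest a fence (y 20 to 55, up to z 58). At the butt a low front cheek too (x -19 to -7, up to z 54), 3 mm clear of the handle.
- jig_bush (a point): Top of the drill bush, z 79 mm, over the butt: jig x 8, y -78 mm. It sits in a metal plate, y -106 to -66, x -9 to 33, z 68.5 to 74.5 mm, fixed at the rear and the end: the butt cannot be lowered there, only slid in under the plate along y, with 4 mm to spare.
- jig_stop (a point): Point on the jig's end stop (a wall at y -106 to -90, up to z 68) where the centre of the butt belongs: jig x 8, y -90, z 52 mm; axes as the jig's.
- cam (a joint): Angle of the cam lever, rad. Open at the start, 0 to 0.5: at 0 the lever points to the jig's -x. It grows as the lever swings clockwise seen from above, towards the jig's +y. The cam (disc of 40 mm, z 42 to 58, 6 mm off its pivot) meets a handle that lies home at about 1.5 and holds it tight from about 1.6; with no handle it goes on to 2.1. It stays where it is left.
- cam_pivot (a point): The cam's pivot axis, at the lever's mid height: jig x -26, y +37.5, z 64 mm. The lever is a wooden bar 18 mm wide, z 57.5 to 70.5, from the pivot out to 86 mm.
- lever_end (a point): Centre of the knob at the lever's end (23 mm in diameter, 57 to 80 mm above the bench), 82 mm from the pivot.
- tape_measure: Tape measure, 62 x 80 x 32 mm, lying loose behind the work. Origin: centre of its underside. To be left alone.
- cup: Rough-turned wooden cup, 52 mm across, 70 mm high, standing loose behind the jig. Origin: centre of its underside. To be left alone.

How it is judged:
By the outcome, as a careful person would: the job done as asked, in the order asked, and still so for the second after the job is handed in, with the robot touching nothing.
It also fails if it takes over 70 s, if anything falls off the work surface, if the arm or the gripper's body presses on something with over 40 N, if the wrist force passes 120 N, or if a joint passes its speed limit or range.

## Working session

There is one attempt and no reset: what is moved stays moved. The work goes in short steps, Python scripts to look and compute and a shell command to move; the robot and the scene stay as the last step left them, time stands still between calls to the robot, and variables do not carry over. Pictures are saved under pics/ and viewed, about 8 in all and at most 12, crops included, and the job is handed in when it is done.

```bash
ls; mkdir -p pics; python3 - <<'E'
from rig import bot,viewer
import cv2,numpy as np
s=bot.state();print({k:np.round(v,3).tolist() for k,v in s.items()},bot.tcp_to_grasp)
for n in("scene","top"):
    d=viewer.get_image(n);np.savez(f"pics/{n}0.npz",**d);cv2.imwrite(f"pics/{n}0.png",d["color"][:,:,::-1])
    print(n,d["intrinsics"].round(1).tolist(),d["k1"],np.round(d["extrinsics"],3).tolist())
E
```

```text
pics
{'t': 0.0, 'joints': [1.195, 0.116, 1.442, 0.0, 1.584, -0.038], 'joint_velocities': [0.0, 0.001, -0.0, -0.001, -0.001, 0.001], 'joint_efforts': [-0.006, -73.201, -63.247, -0.0, 0.007, -0.0], 'tcp_pos': [0.224, 0.637, 0.231], 'tool_rot': [[-0.943, 0.331, -0.0], [0.331, 0.943, -0.001], [0.0, -0.001, -1.0]], 'force': [-0.142, -0.719, -0.239], 'ft_torque': [-0.012, -0.027, -0.001], 'opening': 0.085} 0.0187
scene [[510.8, 0.0, 310.5], [0.0, 510.8, 238.4], [0.0, 0.0, 1.0]] 0.03064818203735749 [[-0.572, -0.82, -0.019, 0.318], [-0.335, 0.255, -0.907, 0.35], [0.748, -0.513, -0.421, 0.956], [0.0, 0.0, 0.0, 1.0]]
top [[537.6, 0.0, 313.7], [0.0, 537.6, 236.4], [0.0, 0.0, 1.0]] -0.03735223744599945 [[-0.134, -0.991, 0.007, 0.055], [-0.903, 0.119, -0.412, 0.609], [0.407, -0.062, -0.911, 1.461], [0.0, 0.0, 0.0, 1.0]]
```

View pics/top0.png

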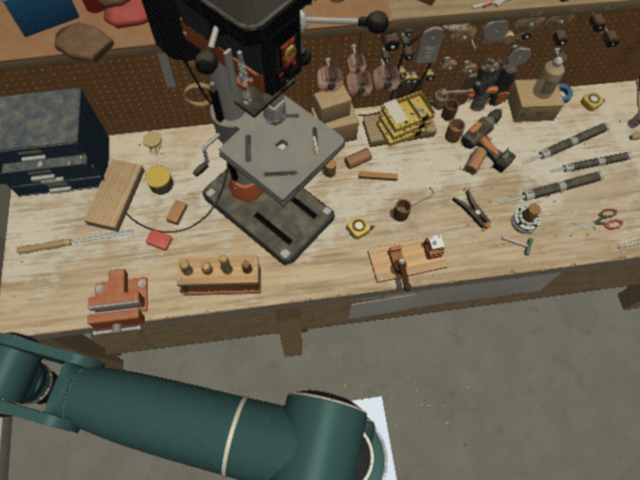

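View pics/scene0.png

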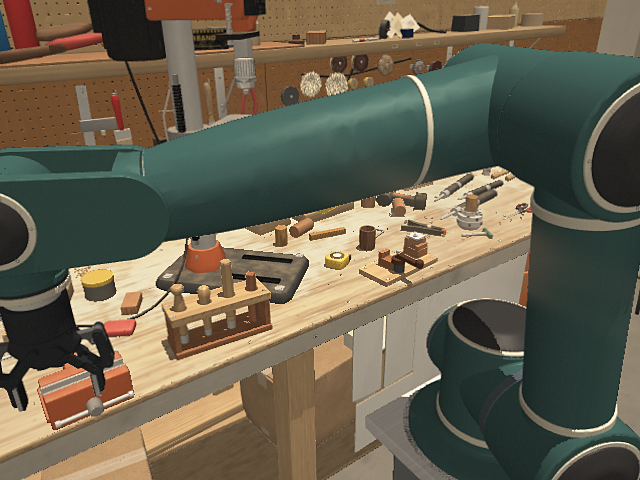

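The top view shows the rack at about (180–260, 258–292) and the jig at (368–447, 235–280), with its lever pointing toward the robot. In the scene view the tallest piece (the handle) is third from the left at (227, 262). Next I'll measure both.

```bash
cat > h.py <<'E'
import numpy as np,cv2
def cloud(d):
    K=d["intrinsics"];k1=float(d["k1"]);z=d["range_z"];E=d["extrinsics"]
    v,u=np.mgrid[0:480,0:640]
    xd=(u-K[0,2])/K[0,0];yd=(v-K[1,2])/K[1,1];x,y=xd.copy(),yd.copy()
    for _ in range(6):
        f=1+k1*(x*x+y*y);x=xd/f;y=yd/f
    P=np.stack([x*z,y*z,z],-1)
    W=(P-E[:3,3])@E[:3,:3]
    W[z==0]=np.nan
    return W
def project(d,P):
    P=np.atleast_2d(P);E=d["extrinsics"];K=d["intrinsics"];c=P@E[:3,:3].T+E[:3,3];s=c[:,:2]/c[:,2:]
    s=s*(1+float(d["k1"])*(s**2).sum(1,keepdims=True));return s*[K[0,0],K[1,1]]+[K[0,2],K[1,2]]
E
python3 - <<'E'
from h import *
d=dict(np.load("pics/top0.npz"));W=cloud(d)
print("bench z",[np.round(W[v,u],3).tolist() for v,u in((300,160),(290,330),(230,300+50))])
def box(m,n):
    p=W[m][:,:2].astype(np.float32);print(n,len(p),cv2.minAreaRect(p),p.mean(0).round(4),W[m][:,2].mean().round(4))
v,u=np.mgrid[0:480,0:640]
R=(u>172)&(u<268)&(v>245)&(v<300)
box(R&(abs(W[...,2]-.105)<.006),"racktop")
for a in np.where(R&(W[...,2]>.125),1,0)[None]:
    n,l,st,c=cv2.connectedComponentsWithStats(a.astype(np.uint8))
    for i in range(1,n):
        q=W[l==i];print(st[i],q[:,2].max().round(4),q[q[:,2]>q[:,2].max()-.008].mean(0).round(4))
J=(u>360)&(u<455)&(v>228)&(v<300)
box(J&(abs(W[...,2]-.015)<.004),"jigbase")
box(J&(abs(W[...,2]-.0745)<.003),"plate")
box(J&(W[...,2]>.03),"jigall")
c=cv2.resize(d["color"][225:300,165:460],None,fx=2.7,fy=2.7,interpolation=cv2.INTER_CUBIC)
cv2.imwrite("pics/crop0.png",c[:,:,::-1])
E
```

```text
bench z [[0.518, 0.461, 0.004], [0.483, -0.06, -0.001], [0.67, -0.152, 0.016]]
racktop 1580 ((0.5529988408088684, 0.26780763268470764), (0.2343195378780365, 0.08784523606300354), 84.50652313232422) [0.5488 0.2639] 0.1049
[219 255  12  16 136] 0.2011 [0.5497 0.2382 0.1961]
[180 260  10  12  87] 0.1702 [0.5604 0.3529 0.1647]
[241 260  10  11  63] 0.1494 [0.5445 0.1823 0.1454]
[201 262  10  11  84] 0.1515 [0.5558 0.2951 0.1462]
jigbase 1225 ((0.5711236000061035, -0.3094620704650879), (0.25666624307632446, 0.1828460395336151), 87.72462463378906) [ 0.5453 -0.302 ] 0.0149
plate 180 ((0.525336503982544, -0.33407822251319885), (0.07843976467847824, 0.21465235948562622), 41.51708984375) [ 0.5358 -0.3556] 0.0745
jigall 843 ((0.5790306329727173, -0.3174249231815338), (0.2533819079399109, 0.1957966387271881), 22.367090225219727) [ 0.5383 -0.3279] 0.0594
```

View pics/crop0.png

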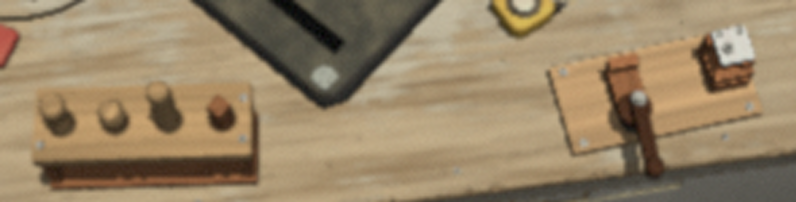

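The crop shows four pieces in the rack. The handle's top is the tall one at about (0.550, 0.238) m. The jig has its bush plate to the right (jig −y ≈ world −y) and its lever toward the robot. Now I'll check the wrist camera's geometry and fit a rough jig pose.

```bash
python3 - <<'E'
from rig import bot,viewer
from h import *
print([a for a in dir(bot) if a[0]!='_'])
d=viewer.get_image("wrist");E=d["extrinsics"];s=bot.state()
c=-E[:3,:3].T@E[:3,3];R=s["tool_rot"]
print("cam in tool",(np.array(R).T@(c-s["tcp_pos"])).round(3),"view dir in tool",(np.array(R).T@E[2,:3]).round(3),"right",(np.array(R).T@E[0,:3]).round(3),d["intrinsics"][0,0])
t=dict(np.load("pics/top0.npz"))
# base corners in crop px -> z=.015
W=cloud(t);K=t["intrinsics"];E=t["extrinsics"];o=-E[:3,:3].T@E[:3,3]
for p in((549,68),(738,30),(760,113),(573,153),(727,47)):
    u,v=165+p[0]/2.7,225+p[1]/2.7;z=.079 if p==(727,47) else .015
    r=E[:3,:3].T@np.array([(u-K[0,2])/K[0,0],(v-K[1,2])/K[1,1],1]);print((o+r*(z-o[2])/r[2]).round(4))
E
```

```text
['IKError', 'job_done', 'state', 'tcp_to_grasp']
cam in tool [ 0.076  0.001 -0.143] view dir in tool [-0.296  0.001  0.955] right [-0.     1.    -0.001] 375.9852765169516
[ 0.593  -0.1983  0.015 ]
[ 0.6119 -0.4295  0.015 ]
[ 0.5054 -0.4307  0.015 ]
[ 0.4856 -0.207   0.015 ]
[ 0.5663 -0.3918  0.079 ]
```

```bash
cat > to.py <<'E'
# usage: to.py x y z [tool-y azimuth deg, tilt beta deg below horizontal]  (90=down); prints dp, twist for GRASP-point target
import sys,numpy as np
from rig import bot
from scipy.spatial.transform import Rotation as Ro
def rot(az_y,depr):
    y=np.array([np.cos(az_y),np.sin(az_y),0]);f=np.array([y[1],-y[0],0]) # forward = y rotated -90
    z=np.cos(depr)*f-np.array([0,0,np.sin(depr)]);return np.column_stack([np.cross(y,z),y,z])
def plan(g,R):
    s=bot.state();T=np.array(s["tool_rot"]);p=np.array(g)+R[:,2]*bot.tcp_to_grasp
    print("dp",(T.T@(p-s["tcp_pos"])).round(4).tolist(),"twist",Ro.from_matrix(T.T@R).as_rotvec().round(3).tolist())
def show():
    s=bot.state();T=np.array(s["tool_rot"]);print("t",round(s["t"],2),"grasp",(np.array(s["tcp_pos"])-T[:,2]*bot.tcp_to_grasp).round(4),"z",T[:,2].round(3),"y",T[:,1].round(3),"j",np.round(s["joints"],2),"F",np.round(s["force"],1),"op",round(s["opening"],4))
if __name__=="__main__":
    a=[float(v) for v in sys.argv[1:]];show()
    if a: plan(a[:3],rot(*np.radians(a[3:5])) if len(a)>3 else np.array(bot.state()["tool_rot"]))
E
python3 -m creep '{"dp":[[0,0,-0.1],[0,0,-0.1],[-0.62,-0.785,-0.1],[-0.62,-0.785,-0.1],[-0.62,-0.785,-0.1],[-0.62,-0.785,-0.1],[-0.62,-0.785,-0.1],[-0.62,-0.785,-0.1]],"twist":[[0,0,0],[0,0,0],[0,0,0],[0,0,0],[0,0,0],[0,0,0],[0,0,0],[0,0,0]],"gripper":[0,0,0,0,0,0,0,0]}'
python3 to.py .55 -.31 .35 4.8 90
```

```text
t: 0.95
tcp_pos: [0.3211, 0.3511, 0.3308]
tool_rot: [[-0.944, 0.331, -0.0], [0.331, 0.944, -0.001], [-0.0, -0.001, -1.0]]
force: [0.8, -0.5, 1.1]
opening: 0.0855
t 0.95 grasp [0.3211 0.3512 0.3495] z [-0.    -0.001 -1.   ] y [ 0.331  0.944 -0.001] j [ 0.78 -0.33  1.69 -0.    1.78 -0.46] F [ 0.8 -0.5  1.1] op 0.0855
dp [-0.4348, -0.5481, -0.0] twist [-0.001, 0.001, 1.15]
```

```bash

python3 -m creep '{"dp":[[-0.435,-0.548,0],[-0.435,-0.548,0],[-0.435,-0.548,0],[-0.435,-0.548,0],[-0.435,-0.548,0],[-0.435,-0.548,0],[-0.435,-0.548,0],[-0.435,-0.548,0]],"twist":[[0,0,1.15],[0,0,1.15],[0,0,1.15],[0,0,1.15],[0,0,1.15],[0,0,1.15],[0,0,1.15],[0,0,1.15]],"gripper":[0,0,0,0,0,0,0,0]}' >/dev/null
python3 to.py .55 -.31 .35 4.8 90
```

```text
t 1.75 grasp [ 0.4518 -0.0272  0.3499] z [ 0.    -0.001 -1.   ] y [0.997 0.077 0.   ] j [-0.12 -0.38  1.73 -0.    1.79 -0.19] F [ 0.9  0.9 -0.7] op 0.0855
dp [-0.2896, 0.0761, 0.0002] twist [0.0, 0.001, -0.006]
```

```bash

python3 -m creep '{"dp":[[-0.24,0.076,0],[-0.24,0.076,0],[-0.24,0.076,0],[-0.24,0.076,0],[-0.24,0.076,0],[-0.24,0.076,0],[-0.24,0.076,0],[-0.24,0.076,0]],"twist":[[0,0,0],[0,0,0],[0,0,0],[0,0,0],[0,0,0],[0,0,0],[0,0,0],[0,0,0]],"gripper":[0,0,0,0,0,0,0,0]}' >/dev/null
python3 to.py; python3 - <<'E'
from rig import viewer
from h import *
d=viewer.get_image("wrist");np.savez("pics/w1.npz",**d);cv2.imwrite("pics/w1.png",d["color"][:,:,::-1])
W=cloud(d)
# top-down height map
m=np.isfinite(W[...,2])&(W[...,2]>.010)&(W[...,0]>.4)&(W[...,0]<.68)&(W[...,1]<-.17)&(W[...,1]>-.47)
def fit(sel,n):
    p=W[sel][:,:2].astype(np.float32);
    if len(p)>20: print(n,len(p),[np.round(q,4).tolist() if not np.isscalar(q) else round(q,2) for q in cv2.minAreaRect(p)])
fit(m&(W[...,2]<.02),"base");fit(m&(abs(W[...,2]-.0745)<.002),"plate");fit(m&(abs(W[...,2]-.0705)<.0025),"lever?");fit(m&(abs(W[...,2]-.04)<.002),"rests");fit(m&(abs(W[...,2]-.08)<.0022),"knob/bush")
E
```

```text
t 2.55 grasp [ 0.5459 -0.2599  0.3502] z [ 0.    -0.001 -1.   ] y [0.997 0.077 0.   ] j [-0.49 -0.05  1.45 -0.    1.74 -0.56] F [-0.1  0.6 -0.6] op 0.0858
base 11166 [[0.5887, -0.3009], [0.1857, 0.251], 5.16]
plate 1053 [[0.5269, -0.3318], [0.0797, 0.2138], 41.99]
lever? 1124 [[0.5212, -0.3238], [0.0722, 0.1898], 37.62]
rests 1241 [[0.5626, -0.3396], [0.0555, 0.1629], 3.81]
knob/bush 366 [[0.5284, -0.3221], [0.0686, 0.2078], 50.1]
```

View pics/w1.png

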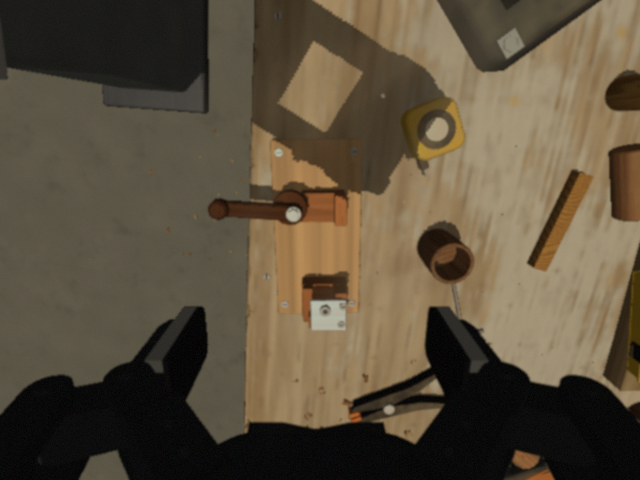

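The wrist view shows the jig base at px u 274–360, v 139–314, the bush at (325, 309), the cam pivot screw at (293, 214) and the lever knob at (218, 209). The fence side is to the right (+X). I'll refine the pose from these.

```bash
python3 - <<'E'
from h import *
d=dict(np.load("pics/w1.npz"));W=cloud(d);v,u=np.mgrid[0:480,0:640]
b=(u>266)&(u<366)&(v>130)&(v<322)
def rect(sel,n):
    p=W[sel].astype(np.float32);r=cv2.minAreaRect(p[:,:2].copy());print(n,len(p),np.round(r[0],4),np.round(r[1],4),round(r[2],2),"z",p[:,2].mean().round(4));return r
rect(b&(abs(W[...,2]-.015)<.004),"base")
rect((u>305)&(u<352)&(v>295)&(v<335)&(abs(W[...,2]-.0745)<.004),"plate")
rect((u>207)&(u<285)&(v>195)&(v<225)&(W[...,2]>.06),"lever")
rect((u>207)&(u<231)&(v>195)&(v<225)&(W[...,2]>.075),"knob")
K=d["intrinsics"];E=d["extrinsics"];o=-E[:3,:3].T@E[:3,3]
def px(p,z):
    x,y=(p[0]-K[0,2])/K[0,0],(p[1]-K[1,2])/K[1,1];f=1
    for _ in range(5): f=1+float(d["k1"])*((x/f)**2+(y/f)**2)
    r=E[:3,:3].T@np.array([x/f,y/f,1]);return (o+r*(z-o[2])/r[2]).round(4)
print("bush",px((325,309.5),.079),"depthpt",W[305:315,321:330,2].max())
P=W[214,293];print("pivot screw",P.round(4),"knob",px((218,209),.08))
Z=W[b&(v<200)];
for (name,lo,hi) in(("rests",.037,.043),("fence",.0555,.061)):
    rect(b&(W[...,2]>lo)&(W[...,2]<hi)&(u>300)&(v<240),name)
c=cv2.resize(d["color"][125:345,200:380],None,fx=3.3,fy=2.7,interpolation=cv2.INTER_CUBIC)
E
```

```text
base 11037 [ 0.5521 -0.3145] [0.1103 0.2305] 5.16 z 0.0156
plate 1029 [ 0.5713 -0.399 ] [0.0434 0.0413] 3.84 z 0.075
lever 1342 [ 0.4711 -0.2788] [0.0822 0.0226] 2.12 z 0.0724
knob 324 [ 0.4408 -0.2804] [0.0214 0.0216] 47.24 z 0.0789
bush [ 0.5665 -0.3899  0.079 ] depthpt nan
pivot screw [ 0.5223 -0.2791  0.0762] knob [ 0.4418 -0.2788  0.08  ]
rests 880 [ 0.5558 -0.2761] [0.0504 0.0353] 4.07 z 0.0405
fence 511 [ 0.5564 -0.2762] [0.0525 0.0352] 3.9 z 0.0584
```

Jig pose: centre (0.552, −0.3145), yaw about 5°. The bush, plate and pivot agree to about 1.5 mm, and the cam is at about 0.08. Next I'll go to the rack and tilt the tool there.

```bash

python3 to.py .43 .24 .33 84.5 90
```

```text
t 2.6 grasp [ 0.5459 -0.2596  0.3505] z [ 0.001 -0.001 -1.   ] y [0.997 0.078 0.001] j [-0.49 -0.05  1.45 -0.    1.74 -0.56] F [0.2 0.  0.4] op 0.0854
dp [0.5071, -0.0766, 0.02] twist [-0.0, 0.001, -1.397]
```

```bash

python3 -m creep '{"dp":[[0.507,-0.077,0.02],[0.507,-0.077,0.02],[0.507,-0.077,0.02],[0.507,-0.077,0.02],[0.507,-0.077,0.02],[0.507,-0.077,0.02],[0.507,-0.077,0.02],[0.507,-0.077,0.02]],"twist":[[0,0,-1.397],[0,0,-1.397],[0,0,-1.397],[0,0,-1.397],[0,0,-1.397],[0,0,-1.397],[0,0,-1.397],[0,0,-1.397]],"gripper":[0.3,0.3,0.3,0.3,0.3,0.3,0.3,0.3]}' >/dev/null
python3 to.py .43 .245 .30 84.5 25
```

```text
t 3.4 grasp [0.4535 0.1311 0.3352] z [ 0.003 -0.    -1.   ] y [0.282 0.959 0.   ] j [ 0.23 -0.34  1.73 -0.    1.76 -1.06] F [ 2.  -0.  -0.6] op 0.0596
dp [0.0381, 0.1058, 0.0243] twist [-0.108, -1.128, -0.169]
```

```bash

python3 -m creep '{"dp":[[0.038,0.106,0.024],[0.038,0.106,0.024],[0.038,0.106,0.024],[0.038,0.106,0.024],[0.038,0.106,0.024],[0.038,0.106,0.024],[0.038,0.106,0.024],[0.038,0.106,0.024]],"twist":[[-0.108,-1.128,-0.169],[-0.108,-1.128,-0.169],[-0.108,-1.128,-0.169],[-0.108,-1.128,-0.169],[-0.108,-1.128,-0.169],[-0.108,-1.128,-0.169],[-0.108,-1.128,-0.169],[-0.108,-1.128,-0.169]],"gripper":[0.5,0.5,0.5,0.5,0.5,0.5,0.5,0.5]}' >/dev/null
python3 to.py .43 .25 .20 84.5 25
```

```text
t 4.2 grasp [0.4287 0.246  0.3011] z [ 0.906 -0.082 -0.416] y [0.091 0.996 0.003] j [ 0.89 -0.7   2.26 -1.06  1.05 -0.28] F [ 0.2 -1.1  0.6] op 0.0428
dp [0.0916, 0.0038, 0.0429] twist [0.006, 0.007, -0.0]
```

j4 is at −1.06 (limit −1.14). I'll fit a quick kinematic model from the recorded states to choose a reachable approach angle.

```bash
cat > kin.py <<'E'
import numpy as np
from scipy.optimize import least_squares
from scipy.spatial.transform import Rotation as Ro
from rig import bot
D=[([1.195,.116,1.442,0,1.584,-.038],[.224,.637,.231]),([.78,-.33,1.69,0,1.78,-.46],[.3211,.3511,.3308]),([-.12,-.38,1.73,0,1.79,-.19],[.4518,-.0272,.3312]),([-.49,-.05,1.45,0,1.74,-.56],[.5459,-.2599,.3315]),([.23,-.34,1.73,0,1.76,-1.06],[.4535,.1311,.3165]),([.89,-.70,2.26,-1.06,1.05,-.28],[.4287+.017,.246-.0015,.3011-.0078])]
q=lambda a,t:Ro.from_euler(a,t).as_matrix()
def fk(j,p):
    r0,lat,h,L1,L2,e,Lt=p
    A=q('z',j[0]);B=A@q('y',j[1]);C=A@q('y',j[1]+j[2])
    w=A@[r0,lat,h]+B[:,2]*L1+C[:,2]*L2+C[:,0]*e
    R=C@q('z',j[3])@q('y',j[4])@q('z',j[5]);return w+R[:,2]*Lt,R@np.array([[0,1,0],[1,0,0],[0,0,1.]])@np.diag([1,1,1]),w
def fitp():
    p0=[0.,.02,.4,.45,.5,0.,.25]
    return least_squares(lambda p:np.concatenate([(fk(j,p)[0]-x) for j,x in D]+[0.003*(np.array(p)-p0)]),p0).x
LIM=np.array([[-2.83,2.83],[-.83,2.19],[.07,2.5],[-1.14,4.28],[.01,3],[-2.97,2.97]])
def ik(pos,R,p,seeds):
    best=None
    for s in seeds:
        def f(j):
            x,Q,_=fk(j,p);return np.concatenate([(x-pos)*5,(Q[:,2]-R[:,2]),(Q[:,1]-R[:,1])])
        r=least_squares(f,np.clip(s,LIM[:,0]+.01,LIM[:,1]-.01),bounds=(LIM[:,0],LIM[:,1]))
        m=np.min(np.minimum(r.x-LIM[:,0],LIM[:,1]-r.x))
        if np.abs(r.fun).max()<2e-3 and (best is None or m>best[1]): best=(r.x,m)
    return best
E
python3 - <<'E'
from kin import *
p=fitp();print(p.round(3));np.save("p.npy",p)
s=bot.state();x,Q,w=fk(s["joints"],p);print("err",(x-s["tcp_pos"]).round(4));print(Q.round(2));print(np.round(s["tool_rot"],2))
for j,t in D:print((fk(j,p)[0]-t).round(3),end=' ')
E
```

```text
[0.003 0.026 0.135 0.46  0.618 0.079 0.288]
err [-0.0008  0.0009 -0.0002]
[[-0.41 -0.09  0.91]
 [ 0.04 -1.   -0.08]
 [-0.91 -0.   -0.42]]
[[-0.41  0.09  0.91]
 [ 0.04  1.   -0.08]
 [-0.91  0.   -0.42]]
[-0.     0.     0.001] [-0.001  0.002  0.002] [ 0.002 -0.002  0.   ] [-0.002 -0.001  0.001] [-0.002  0.001 -0.004] [ 0.  0. -0.]
```

```bash
sed -i 's/\[\[0,1,0\],\[1,0,0\],\[0,0,1.\]\])@np.diag(\[1,1,1\])/[[0,-1,0],[1,0,0],[0,0,1.]])/' kin.py
cat > srch.py <<'E'
from kin import *
from to import rot
p=np.load("p.npy");rng=np.random.default_rng(0)
base=[[.6,-.5,2.2,-.8,1,-.5],[.4,-.3,2.2,3,.8,-2],[.4,-.3,2.2,3,.8,1],[.6,-.5,2.2,2,1,0],[.3,0,1.8,0,1,-1],[.3,0,1.8,0,1,2],[.3,0,1.8,1,1,0]]
def best(g,az,dep,flip):
    R=rot(np.radians(az),np.radians(dep))
    if flip:R=R@np.diag([-1,-1,1])
    return ik(np.array(g)+R[:,2]*.0187,R,p,base),R
if __name__=="__main__":
  for phi in(-5.5,10,25):
    for dep in(0,15,25,35,45):
      for fl in(0,1):
        o=[]
        R=rot(np.radians(phi+90),np.radians(dep))
        for g in([.55,.238,.14],np.array([.55,.238,.14])-.12*R[:,2],[.55,.238,.27]):
            b,_=best(g,phi+90,dep,fl);o.append("-" if b is None else str(b[0].round(2).tolist())+" m%.2f wz%.2f"%(b[1],fk(b[0],p)[2][2]))
        if o[0]!="-":print(phi,dep,fl,*o,sep=" | ")
E
python3 srch.py
```

```text
-5.5 | 0 | 0 | [0.69, -0.1, 2.36, 4.15, 0.99, 0.86] m0.13 wz0.14 | - | -
-5.5 | 0 | 1 | [0.69, -0.1, 2.36, 4.15, 0.99, -2.28] m0.13 wz0.14 | - | -
-5.5 | 35 | 0 | [0.6, -0.31, 2.22, -1.0, 0.68, -0.24] m0.14 wz0.29 | [0.79, -0.58, 2.28, -0.9, 0.94, -0.33] m0.22 wz0.36 | [0.6, -0.44, 2.08, -0.79, 0.84, -0.53] m0.35 wz0.42
-5.5 | 35 | 1 | [0.6, -0.31, 2.22, -1.0, 0.68, 2.91] m0.06 wz0.29 | [0.79, -0.58, 2.28, -0.9, 0.94, 2.81] m0.16 wz0.36 | [0.6, -0.44, 2.08, -0.79, 0.84, 2.61] m0.35 wz0.42
-5.5 | 45 | 0 | [0.56, -0.3, 2.14, -0.68, 0.75, -0.54] m0.36 wz0.33 | [0.7, -0.54, 2.16, -0.64, 1.01, -0.57] m0.29 wz0.42 | [0.56, -0.4, 2.0, -0.56, 0.95, -0.72] m0.43 wz0.46
-5.5 | 45 | 1 | [0.56, -0.3, 2.14, -0.68, 0.75, 2.61] m0.36 wz0.33 | [0.7, -0.54, 2.16, -0.64, 1.01, 2.57] m0.29 wz0.42 | [0.56, -0.4, 2.0, -0.56, 0.95, 2.42] m0.43 wz0.46
10 | 0 | 0 | [0.52, -0.22, 2.45, 3.67, 0.74, 1.17] m0.05 wz0.14 | - | [0.52, -0.51, 2.4, 4.0, 0.46, 0.77] m0.10 wz0.27
10 | 0 | 1 | [0.52, -0.22, 2.45, 3.67, 0.74, -1.98] m0.05 wz0.14 | - | [0.52, -0.51, 2.4, 4.0, 0.46, -2.37] m0.10 wz0.27
10 | 15 | 0 | [0.51
[... 1444 characters left out ...]
5 | 1 | [0.32, -0.44, 2.38, 0.99, 0.13, 0.54] m0.12 wz0.25 | - | [0.32, -0.6, 2.25, 0.3, 0.37, 1.24] m0.23 wz0.38
25 | 35 | 0 | [0.32, -0.43, 2.3, 0.29, 0.33, -1.91] m0.20 wz0.29 | - | [0.32, -0.55, 2.16, 0.17, 0.58, -1.78] m0.28 wz0.42
25 | 35 | 1 | [0.32, -0.43, 2.3, 0.29, 0.33, 1.23] m0.20 wz0.29 | - | [0.32, -0.55, 2.16, 0.17, 0.58, 1.37] m0.28 wz0.42
25 | 45 | 0 | [0.33, -0.39, 2.21, 0.14, 0.54, -1.77] m0.29 wz0.33 | [0.31, -0.71, 2.26, 0.13, 0.81, -1.75] m0.12 wz0.42 | [0.33, -0.48, 2.06, 0.1, 0.79, -1.72] m0.35 wz0.46
25 | 45 | 1 | [0.33, -0.39, 2.21, 0.14, 0.54, 1.38] m0.29 wz0.33 | [0.31, -0.71, 2.26, 0.13, 0.81, 1.39] m0.12 wz0.42 | [0.33, -0.48, 2.06, 0.1, 0.79, 1.42] m0.35 wz0.46
```

```bash
cat > jig.py <<'E'
import numpy as np
th=np.radians(5.0);J=np.array([[np.cos(th),-np.sin(th)],[np.sin(th),np.cos(th)]])
def jw(x,y,z): return np.r_[J@[x/1e3,y/1e3]+[.552,-.3145],z/1e3].round(4)
E
python3 - <<'E'
from srch import *
from jig import jw
R=rot(np.radians(89),np.radians(35));g=np.array([.55,.238,.137])
for n,P,az,d in(("grasp",g,89,35),("pre",g-.11*R[:,2],89,35),("lift",g+[0,0,.13],89,35),("back",g+[-.08,-.0,.15],89,35),("jigup",jw(7,-6,160),5,120),("jig",jw(7,-6,54),5,120),("jig90",jw(7,-20,54),5,90)):
    for fl in(0,1):
        b,_=best(P,az,d,fl);print(n,fl,P.round(3),None if b is None else (b[0].round(2).tolist(),round(b[1],2)))
E
python3 to.py .46 .236 .206 89 35
```

```text
grasp 0 [0.55  0.238 0.137] ([0.57, -0.34, 2.24, -0.96, 0.59, -0.34], np.float64(0.18))
grasp 1 [0.55  0.238 0.137] ([0.57, -0.34, 2.24, -0.96, 0.59, 2.8], np.float64(0.17))
pre 0 [0.46 0.24 0.2 ] ([0.72, -0.62, 2.31, -0.84, 0.83, -0.45], np.float64(0.19))
pre 1 [0.46 0.24 0.2 ] ([0.72, -0.62, 2.31, -0.84, 0.83, 2.69], np.float64(0.19))
lift 0 [0.55  0.238 0.267] ([0.57, -0.46, 2.11, -0.72, 0.77, -0.64], np.float64(0.37))
lift 1 [0.55  0.238 0.267] ([0.57, -0.46, 2.11, -0.72, 0.77, 2.5], np.float64(0.37))
back 0 [0.47  0.238 0.287] ([0.7, -0.65, 2.19, -0.74, 0.93, -0.61], np.float64(0.18))
back 1 [0.47  0.238 0.287] ([0.7, -0.65, 2.19, -0.74, 0.93, 2.53], np.float64(0.18))
jigup 0 [ 0.56 -0.32  0.16] ([-0.71, 0.29, 1.45, 0.37, 1.78, -0.79], np.float64(1.05))
jigup 1 [ 0.56 -0.32  0.16] ([-0.71, 0.29, 1.45, 0.37, 1.78, 2.35], np.float64(0.62))
jig 0 [ 0.56  -0.32   0.054] ([-0.71, 0.37, 1.53, 0.36, 1.63, -0.84], np.float64(0.97))
jig 1 [ 0.56  -0.32   0.054] ([-0.71, 0.37, 1.53, 0.36, 1.63, 2.3], np.float64(0.67))
jig90 0 [ 0.561 -0.334  0.054] ([-0.58, 0.18, 1.69, 0.0, 1.26, -0.66], np.float64(0.81))
jig90 1 [ 0.561 -0.334  0.054] ([-0.58, 0.18, 1.69, 0.0, 1.26, 2.48], np.float64(0.49))
t 4.2 grasp [0.4287 0.246  0.3011] z [ 0.906 -0.082 -0.416] y [0.091 0.996 0.003] j [ 0.89 -0.7   2.26 -1.06  1.05 -0.28] F [ 0.2 -1.1  0.6] op 0.0428
dp [0.0765, -0.0062, 0.0684] twist [-0.063, 0.182, -0.039]
```

All reachable. I'll move to the pre-grasp and use the wrist camera to check the handle's position.

```bash

python3 -m creep '{"dp":[[0,0,0],[0.077,-0.006,0.068],[0.077,-0.006,0.068],[0.077,-0.006,0.068],[0.077,-0.006,0.068],[0.077,-0.006,0.068]],"twist":[[-0.063,0.182,-0.039],[-0.063,0.182,-0.039],[-0.063,0.182,-0.039],[-0.063,0.182,-0.039],[-0.063,0.182,-0.039],[-0.063,0.182,-0.039]],"gripper":[0.53,0.53,0.53,0.53,0.53,0.53]}' >/dev/null
python3 - <<'E'
from rig import viewer
from h import *
d=viewer.get_image("wrist");np.savez("pics/w2.npz",**d);W=cloud(d)
m=(W[...,1]>.14)&(W[...,1]<.40)&(W[...,0]>.49)&(W[...,0]<.62)
for z in(.115,.125,.137,.155,.175,.19):
    s=m&(abs(W[...,2]-z)<.004);q=W[s];
    n,l=cv2.connectedComponents(s.astype(np.uint8))
    o=[]
    for i in range(1,n):
        q=W[l==i]
        if len(q)>25:o.append((len(q),q[:,:2].min(0).round(3).tolist(),q[:,:2].max(0).round(3).tolist()))
    print(z,o)
cv2.imwrite("pics/w2.png",d["color"][:,:,::-1])
E
python3 to.py .55 .238 .137 89 35
```

```text
0.115 [(444, [0.531, 0.169], [0.547, 0.195]), (413, [0.538, 0.227], [0.554, 0.253]), (360, [0.543, 0.283], [0.559, 0.309]), (410, [0.549, 0.342], [0.568, 0.365])]
0.125 [(462, [0.531, 0.169], [0.546, 0.196]), (421, [0.537, 0.227], [0.554, 0.252]), (453, [0.542, 0.283], [0.56, 0.31]), (392, [0.55, 0.343], [0.568, 0.364])]
0.137 [(473, [0.531, 0.169], [0.547, 0.196]), (450, [0.538, 0.227], [0.553, 0.252]), (534, [0.542, 0.283], [0.56, 0.31]), (332, [0.552, 0.345], [0.567, 0.362])]
0.155 [(475, [0.537, 0.227], [0.552, 0.252]), (526, [0.547, 0.341], [0.569, 0.366])]
0.175 [(511, [0.537, 0.227], [0.555, 0.252])]
0.19 [(553, [0.538, 0.227], [0.554, 0.252])]
t 4.85 grasp [0.4593 0.2373 0.2087] z [ 0.82  -0.012 -0.572] y [0.016 1.    0.002] j [ 0.72 -0.63  2.31 -0.83  0.84 -0.47] F [-0.5  0.3  1.2] op 0.0401
dp [0.0071, 0.002, 0.1154] twist [0.003, 0.002, -0.001]
```

View pics/w2.png

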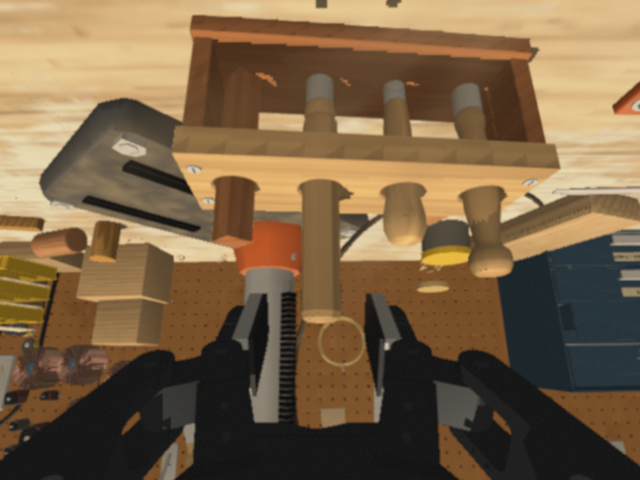

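The view is upside-down: the rack is at the top and the handle hangs at u≈320, v 180–320, centred between the fingers, with neighbours at u≈235 and u≈405. The measured handle axis is (0.550, 0.2395). Approach and grip.

```bash

python3 -m creep '{"dp":[[0.007,0.003,0.02],[0.007,0.003,0.05],[0.007,0.003,0.08],[0.007,0.003,0.1],[0.007,0.003,0.115],[0.007,0.003,0.115],[0.007,0.003,0.115]],"twist":[[0,0,0],[0,0,0],[0,0,0],[0,0,0],[0,0,0],[0,0,0],[0,0,0]],"gripper":[0.53,0.53,0.53,0.53,0.53,0.53,0.53]}' >/dev/null
python3 to.py
python3 -m creep '{"dp":[[0,0,0],[0,0,0],[0,0,0],[0,0,0],[0,0,0],[0,0,0]],"twist":[[0,0,0],[0,0,0],[0,0,0],[0,0,0],[0,0,0],[0,0,0]],"gripper":[0.8,0.8,0.8,0.8,0.8,0.8]}' 80 >/dev/null
python3 to.py .55 .24 .267
```

```text
t 5.55 grasp [0.5497 0.2395 0.1387] z [ 0.821 -0.011 -0.571] y [0.016 1.    0.003] j [ 0.58 -0.34  2.24 -0.96  0.59 -0.33] F [-1.3 -0.5 -0.1] op 0.0398
t 6.15 grasp [0.55   0.2401 0.1403] z [ 0.822 -0.01  -0.569] y [0.015 1.    0.004] j [ 0.58 -0.34  2.24 -0.96  0.59 -0.33] F [-0.8  0.7  7.1] op 0.0228
dp [-0.1041, 0.0005, -0.0721] twist [0.0, 0.0, 0.0]
```

```bash

python3 -m creep '{"dp":[[-0.012,0,-0.008],[-0.03,0,-0.021],[-0.05,0,-0.035],[-0.07,0,-0.049],[-0.09,0,-0.062],[-0.107,0,-0.074],[-0.107,0,-0.074],[-0.107,0,-0.074]],"twist":[[0,0,0],[0,0,0],[0,0,0],[0,0,0],[0,0,0],[0,0,0],[0,0,0],[0,0,0]],"gripper":[0.8,0.8,0.8,0.8,0.8,0.8,0.8,0.8]}' >/dev/null
python3 to.py .46 .15 .36 70 45
```

```text
t 6.95 grasp [0.5497 0.2394 0.2698] z [ 0.822 -0.01  -0.569] y [0.015 1.    0.004] j [ 0.57 -0.47  2.11 -0.72  0.76 -0.64] F [ 0.5  0.6 -2.5] op 0.0226
dp [-0.0204, -0.0948, -0.1251] twist [0.26, 0.178, 0.211]
```

```bash

python3 -m creep '{"dp":[[-0.03,0,-0.04],[-0.04,0,-0.085],[-0.03,-0.02,-0.125],[-0.02,-0.06,-0.125],[-0.02,-0.095,-0.125],[-0.02,-0.095,-0.125]],"twist":[[0,0,0],[0,0,0],[0.09,0.06,0.07],[0.18,0.12,0.14],[0.26,0.178,0.211],[0.26,0.178,0.211]],"gripper":[0.8,0.8,0.8,0.8,0.8,0.8]}' >/dev/null
python3 to.py .50 -.15 .33 5 120
```

```text
t 7.55 grasp [0.4599 0.148  0.359 ] z [ 0.661 -0.246 -0.709] y [ 0.347  0.938 -0.001] j [ 0.58 -0.63  2.   -0.63  1.3  -0.61] F [ 0.8  0.2 -1.8] op 0.0226
dp [-0.0651, -0.257, 0.1102] twist [0.155, 1.158, 1.195]
```

```bash

python3 -m creep '{"dp":[[-0.008,-0.03,0.01],[-0.015,-0.06,0.025],[-0.025,-0.09,0.04],[-0.03,-0.12,0.05],[-0.04,-0.15,0.065],[-0.045,-0.18,0.08],[-0.055,-0.21,0.09],[-0.06,-0.24,0.1]],"twist":[[0.013,0.1,0.1],[0.027,0.2,0.205],[0.04,0.3,0.305],[0.053,0.4,0.41],[0.067,0.5,0.51],[0.08,0.6,0.615],[0.093,0.7,0.715],[0.107,0.8,0.82]],"gripper":[0.8,0.8,0.8,0.8,0.8,0.8,0.8,0.8]}' >/dev/null
python3 - <<'E'
from to import *;from jig import jw
show();g=jw(7,-6,170);print(g);plan(g,rot(np.radians(5),np.radians(120)))
E
```

```text
t 8.35 grasp [ 0.4933 -0.1262  0.3345] z [ 0.095  0.184 -0.978] y [0.897 0.41  0.164] j [-0.41 -0.28  1.69  0.21  1.72 -0.82] F [ 0.4  0.5 -1. ] op 0.0229
[ 0.5595 -0.3199  0.17  ]
dp [-0.2157, -0.0466, 0.1304] twist [0.046, 0.363, 0.377]
```

```bash

python3 -m creep '{"dp":[[-0.03,-0.006,0.02],[-0.06,-0.013,0.035],[-0.09,-0.02,0.055],[-0.12,-0.026,0.07],[-0.155,-0.033,0.09],[-0.19,-0.04,0.11],[-0.216,-0.047,0.13],[-0.216,-0.047,0.13]],"twist":[[0.01,0.08,0.085],[0.02,0.16,0.165],[0.03,0.24,0.25],[0.042,0.33,0.34],[0.046,0.363,0.377],[0.046,0.363,0.377],[0.046,0.363,0.377],[0.046,0.363,0.377]],"gripper":[0.8,0.8,0.8,0.8,0.8,0.8,0.8,0.8]}' >/dev/null
python3 - <<'E'
from to import *;from jig import *;from rig import viewer;from h import *
show();g=jw(7,-6,80);print(g);plan(g,rot(np.radians(5),np.radians(120)))
for n in("wrist","scene"):
    d=viewer.get_image(n);np.savez(f"pics/{n}3.npz",**d)
    W=cloud(d);Q=(W[...,:2]-[.552,-.3145])@J*1e3  # jig mm
    z=W[...,2]*1e3
    m=(z>110)&(z<210)&(abs(Q[...,0]-7)<16)&(abs(Q[...,1]-27)<120)
    p=np.c_[Q[m],z[m]];
    print(n,len(p))
    for a in range(-80,140,20):
        q=p[(p[:,1]>=a)&(p[:,1]<a+20)]
        if len(q)>15:print(a,len(q),np.percentile(q,[2,50,98],axis=0).round(0).tolist())
    cv2.imwrite(f"pics/{n}3.png",d["color"][:,:,::-1])
E
```

```text
t 9.15 grasp [ 0.5584 -0.3216  0.1635] z [-0.049  0.501 -0.864] y [ 0.996  0.085 -0.007] j [-0.71  0.29  1.44  0.37  1.79 -0.78] F [ 0.4  0.7 -1.5] op 0.0229
[ 0.5595 -0.3199  0.08  ]
dp [-0.0407, 0.0019, 0.073] twist [-0.005, -0.004, -0.005]
wrist 25289
-40 3818 [[-7.0, -35.0, 167.0], [6.0, -27.0, 174.0], [18.0, -20.0, 187.0]]
-20 6332 [[-8.0, -20.0, 168.0], [7.0, -11.0, 174.0], [22.0, -1.0, 204.0]]
0 3980 [[-8.0, 0.0, 160.0], [6.0, 9.0, 171.0], [22.0, 20.0, 174.0]]
20 3042 [[-6.0, 20.0, 161.0], [6.0, 30.0, 170.0], [17.0, 40.0, 172.0]]
40 2680 [[-6.0, 40.0, 160.0], [6.0, 50.0, 168.0], [17.0, 60.0, 171.0]]
60 2368 [[-7.0, 60.0, 158.0], [6.0, 70.0, 166.0], [17.0, 80.0, 169.0]]
80 1651 [[-5.0, 80.0, 155.0], [5.0, 89.0, 163.0], [16.0, 100.0, 167.0]]
100 1418 [[-5.0, 100.0, 154.0], [5.0, 109.0, 161.0], [15.0, 118.0, 164.0]]
scene 0
```

View pics/wrist3.png

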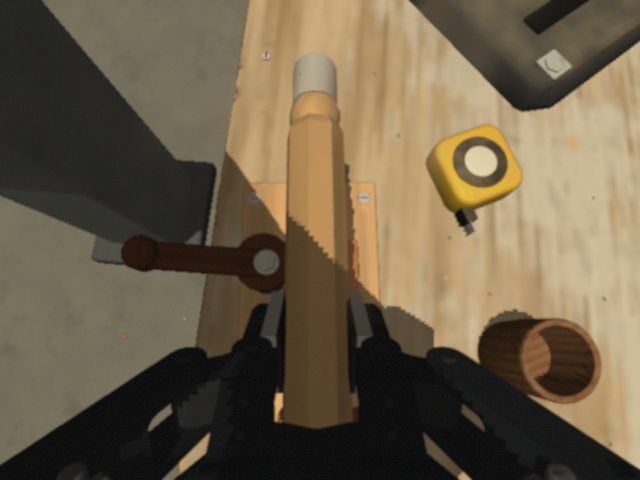

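The view shows the handle gripped straight, with the ferrule at the top (315, 75), over the jig, and the lever clear at left. The cloud shows it 5° butt-up as planned. s≈0.126 at the grasp, so the butt is about 53 mm ahead of it. Lowering.

```bash
cat > pj.py <<'E'
import sys
from to import *;from jig import *
show();s=bot.state();T=np.array(s["tool_rot"]);g=np.array(s["tcp_pos"])-T[:,2]*bot.tcp_to_grasp
print("jig grasp mm",(J.T@(g[:2]-[.552,-.3145])*1e3).round(1),(g[2]*1e3).round(1),"F jig",np.r_[J.T@np.array(s["force"])[:2],s["force"][2]].round(1))
a=[float(v) for v in sys.argv[1:]]
if a:plan(jw(*a[:3]),rot(np.radians(5.0),np.radians(a[3])))
E
python3 pj.py 6.5 -10 80 120
```

```text
t 9.25 grasp [ 0.5589 -0.3201  0.1681] z [-0.046  0.5   -0.865] y [ 0.996  0.087 -0.003] j [-0.71  0.29  1.44  0.37  1.79 -0.78] F [-0.3 -0.4 -0.4] op 0.0227
jig grasp mm [ 6.4 -6.1] 168.1 F jig [-0.4 -0.4 -0.4]
dp [-0.0476, 0.0003, 0.0743] twist [-0.002, -0.002, -0.002]
```

```bash

python3 -m creep '{"dp":[[-0.016,0,0.025],[-0.032,0,0.05],[-0.048,0,0.074],[-0.048,0,0.074],[-0.048,0,0.074],[-0.048,0,0.074]],"twist":[[0,0,0],[0,0,0],[0,0,0],[0,0,0],[0,0,0],[0,0,0]],"gripper":[0.8,0.8,0.8,0.8,0.8,0.8]}' >/dev/null
python3 pj.py 6.5 -10 58 120
python3 - <<'E'
from jig import *;from rig import viewer;from h import *
d=viewer.get_image("wrist");W=cloud(d);Q=(W[...,:2]-[.552,-.3145])@J*1e3;z=W[...,2]*1e3
m=(z>65)&(z<120)&(abs(Q[...,0]-6)<15)&(Q[...,1]>60)&(Q[...,1]<150);p=np.c_[Q[m],z[m]]
print("ferrule end y",np.percentile(p[:,1],[98,99.5,100]).round(1))
for a in (15,30,60,75,90,100):
    k=(abs(Q[...,1]-a)<4)&(z>60)&(z<120)&(abs(Q[...,0]-6)<14);print(a,np.percentile(Q[k][:,0],[1,50,99]).round(1),np.percentile(z[k],[50,98]).round(1))
E
```

```text
t 9.85 grasp [ 0.5598 -0.3245  0.0825] z [-0.044  0.498 -0.866] y [ 0.996  0.087 -0.001] j [-0.71  0.36  1.5   0.36  1.67 -0.83] F [ 0.8  1.5 -0.6] op 0.0224
jig grasp mm [  6.9 -10.7] 82.5 F jig [ 0.9  1.4 -0.6]
dp [-0.0117, -0.0004, 0.0216] twist [-0.001, 0.0, -0.001]
ferrule end y [114.2 115.5 116.8]
15 [-5.9  6.6 18.8] [89.3 91.9]
30 [-5.8  6.6 18.8] [88.1 90.5]
60 [-6.1  6.2 18.6] [85.6 88. ]
75 [-5.9  6.2 18.5] [84.3 86.7]
90 [-4.6  5.7 16.6] [82.2 84.4]
100 [-4.2  5.7 16. ] [80.4 82.4]
```

```bash

python3 -m creep '{"dp":[[-0.005,0,0.009],[-0.009,0,0.017],[-0.012,0,0.022],[-0.012,0,0.022],[-0.012,0,0.022]],"twist":[[0,0,0],[0,0,0],[0,0,0],[0,0,0],[0,0,0]],"gripper":[0.8,0.8,0.8,0.8,0.8]}' 25 >/dev/null
python3 pj.py 6.8 -10 53 120
```

```text
t 10.4 grasp [ 0.5595 -0.324   0.0573] z [-0.044  0.499 -0.866] y [ 0.996  0.087 -0.001] j [-0.71  0.38  1.51  0.36  1.64 -0.84] F [-2.2 -0.3  4.2] op 0.0221
jig grasp mm [  6.7 -10.1] 57.3 F jig [-2.2 -0.1  4.2]
dp [-0.0021, 0.0001, 0.0038] twist [-0.001, -0.001, -0.001]
```

Contact at the rest is as expected (+4 N). Press down slightly to level the handle in the soft grip, then look.

```bash

python3 -m creep '{"dp":[[-0.0015,0,0.0025],[-0.003,0,0.0045],[-0.003,0,0.005],[-0.003,0,0.005]],"twist":[[0,0,0],[0,0,0],[0,0,0],[0,0,0]],"gripper":[0.8,0.8,0.8,0.8]}' 20 >/dev/null
python3 pj.py 6.8 -10 53 120
python3 - <<'E'
from jig import *;from rig import viewer;from h import *
d=viewer.get_image("wrist");W=cloud(d);Q=(W[...,:2]-[.552,-.3145])@J*1e3;z=W[...,2]*1e3
for a in (15,30,60,75,90,100):
    k=(abs(Q[...,1]-a)<4)&(z>50)&(z<120)&(abs(Q[...,0]-6)<14);print(a,np.percentile(Q[k][:,0],[1,50,99]).round(1),np.percentile(z[k],[50,98]).round(1))
E
```

```text
t 10.8 grasp [ 0.5596 -0.3248  0.054 ] z [-0.044  0.499 -0.866] y [0.996 0.087 0.   ] j [-0.71  0.38  1.51  0.36  1.63 -0.85] F [-9.3 -3.1 25.5] op 0.0226
jig grasp mm [  6.7 -10.9] 54.0 F jig [-9.5 -2.3 25.5]
dp [0.0002, 0.0001, 0.0013] twist [-0.0, -0.001, 0.0]
15 [-5.6  6.4 18.6] [63.8 66. ]
30 [-6.1  7.1 19.7] [63.9 66.2]
60 [-6.   6.  18.3] [64.5 66.6]
75 [-6.4  5.6 17.6] [64.6 66.7]
90 [-5.2  5.1 16.3] [63.7 65.8]
100 [-4.6  5.1 15.1] [63. 65.]
```

```bash

python3 -m creep '{"dp":[[0,0,-0.002],[0,0,-0.002],[0,0,-0.002],[0,0,-0.015],[0,0,-0.04],[0,0,-0.08],[0,0,-0.12],[0,0,-0.12]],"twist":[[0,0,0],[0,0,0],[0,0,0],[0,0,0],[0,0,0],[0,0,0],[0,0,0],[0,0,0]],"gripper":[0.5,0.5,0.5,0.5,0.5,0.5,0.5,0.5]}' 60 >/dev/null
python3 pj.py 8 -30 140 90
cat > look.py <<'E'
import sys
from jig import *;from rig import viewer;from h import *
n=sys.argv[1];d=viewer.get_image("wrist");np.savez(f"pics/{n}.npz",**d);W=cloud(d);Q=(W[...,:2]-[.552,-.3145])@J*1e3;z=W[...,2]*1e3
for a in range(-75,125,10):
    k=(abs(Q[...,1]-a)<3)&(z>44)&(z<72)&(abs(Q[...,0]-6)<14)
    if k.sum()>30:print(a,np.percentile(Q[k][:,0],[1,50,99]).round(1),np.percentile(z[k],[50,98]).round(1))
k=(z>44)&(z<72)&(abs(Q[...,0]-7)<6)&(Q[...,1]>60)&(Q[...,1]<150);print("ferrule end",np.percentile(Q[k][:,1],[98,99.5]).round(1))
cv2.imwrite(f"pics/{n}.png",d["color"][:,:,::-1])
E
python3 look.py w4
```

```text
t 11.65 grasp [ 0.5658 -0.3876  0.1636] z [-0.039  0.494 -0.868] y [0.996 0.086 0.005] j [-0.77  0.39  1.32  0.35  1.82 -0.84] F [ 0.9  0.6 -0.2] op 0.0424
jig grasp mm [  7.4 -74. ] 163.6 F jig [ 1.   0.5 -0.2]
dp [0.0173, 0.0004, 0.0399] twist [0.005, -0.519, 0.0]
-65 [-7.6  5.7 19.8] [60.5 66.7]
-55 [-6.2  5.1 17. ] [63.4 65.5]
-45 [-6.3  5.4 17.1] [63.3 65.4]
-35 [-6.4  5.1 17.2] [63.5 65.8]
-25 [-6.5  5.7 17.3] [63.4 65.7]
-15 [-6.6  5.1 16.7] [63.7 65.5]
-5 [-6.7  5.1 16.8] [63.7 65.6]
5 [-6.1  5.1 16.8] [63.9 65.8]
15 [-6.2  5.  16.9] [63.7 66. ]
25 [-6.3  5.7 19.8] [63.7 66.2]
35 [-6.4  6.4 19.9] [63.7 66.1]
45 [-6.6  5.  19.5] [64.  66.1]
55 [-6.6  5.  17.9] [64.2 66.3]
65 [-6.7  5.  16.6] [64.4 66.3]
75 [-6.9  5.  16.7] [64.3 66.5]
85 [-6.3  4.9 16.2] [62.8 65.6]
95 [-4.9  4.9 14.7] [62.5 64.6]
105 [-5.   4.9 14.8] [62.6 64.9]
115 [-5.1  4.9 14.8] [62.3 64.7]
ferrule end [113.7 114.7]
```

View pics/w4.png

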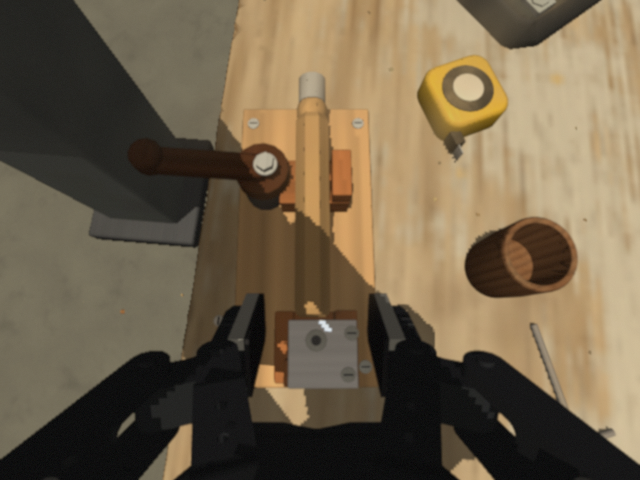

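The handle lies level on both rests with the butt just at the plate's edge (plate at (322, 355), ferrule at (312, 85)). Its axis is at jig x≈5.2 and the ferrule end at about 115, so it has 26 mm to slide. Now regrasp with a vertical tool.

```bash
python3 pj.py 5.5 -8 120 90 | tail -1
python3 -m creep '{"dp":[[0.015,0,-0.01],[0.03,-0.001,-0.005],[0.04,-0.002,0.005],[0.04,-0.002,0.015],[0.04,-0.002,0.02],[0.04,-0.002,0.025],[0.04,-0.002,0.025]],"twist":[[0,-0.1,0],[0,-0.22,0],[0,-0.34,0],[0,-0.46,0],[0,-0.519,0],[0,-0.519,0],[0,-0.519,0]],"gripper":[0.5,0.5,0.5,0.5,0.5,0.5,0.5]}' >/dev/null
python3 pj.py 5.5 -8 53 90
```

```text
dp [0.0265, -0.0018, 0.0651] twist [0.003, -0.521, 0.0]
t 12.4 grasp [ 0.5582 -0.3295  0.1604] z [ 0.001  0.005 -1.   ] y [0.996 0.087 0.002] j [-0.57  0.1   1.61  0.    1.44 -0.66] F [ 0.  -0.   0.9] op 0.0427
jig grasp mm [  4.9 -15.5] 160.4 F jig [ 0.  -0.   0.9]
dp [0.0069, 0.0005, 0.1074] twist [0.002, -0.005, 0.0]
```

```bash

python3 -m creep '{"dp":[[0.007,0.0005,0.03],[0.007,0.0005,0.06],[0.007,0.0005,0.09],[0.007,0.0005,0.107],[0.007,0.0005,0.107],[0.007,0.0005,0.107]],"twist":[[0,-0.005,0],[0,-0.005,0],[0,-0.005,0],[0,-0.005,0],[0,-0.005,0],[0,-0.005,0]],"gripper":[0.5,0.5,0.5,0.5,0.5,0.5]}' >/dev/null
python3 pj.py
python3 -m creep '{"dp":[[0,0,0],[0,0,0],[0,0,0],[0,0,0],[0,0,0]],"twist":[[0,0,0],[0,0,0],[0,0,0],[0,0,0],[0,0,0]],"gripper":[0.8,0.8,0.8,0.8,0.8]}' 40 >/dev/null
python3 pj.py 6.5 -33 53 90
```

```text
t 13.0 grasp [ 0.5585 -0.3225  0.0542] z [ 0.002  0.    -1.   ] y [0.996 0.087 0.002] j [-0.56  0.17  1.71  0.    1.26 -0.65] F [ 0.2  0.7 -0.1] op 0.0429
jig grasp mm [ 5.8 -8.5] 54.2 F jig [ 0.3  0.7 -0.1]
t 13.5 grasp [ 0.5592 -0.3231  0.0561] z [ 0.004 -0.002 -1.   ] y [0.996 0.087 0.004] j [-0.56  0.17  1.71  0.    1.26 -0.65] F [-0.8 -1.6  6.8] op 0.0231
jig grasp mm [ 6.4 -9.2] 56.1 F jig [-1.  -1.5  6.8]
dp [-0.0237, 0.0001, 0.0032] twist [0.004, 0.002, -0.001]
```

```bash

python3 -m creep '{"dp":[[-0.003,0,0],[-0.006,0,0],[-0.01,0,0],[-0.013,0,0],[-0.016,0,0],[-0.019,0,0],[-0.022,0,0],[-0.022,0,0]],"twist":[[0,0,0],[0,0,0],[0,0,0],[0,0,0],[0,0,0],[0,0,0],[0,0,0],[0,0,0]],"gripper":[0.8,0.8,0.8,0.8,0.8,0.8,0.8,0.8]}' >/dev/null
python3 pj.py 8 -36 54 90; python3 look.py w5 | tail -8
```

```text
t 14.3 grasp [ 0.5613 -0.3455  0.0566] z [ 0.005 -0.002 -1.   ] y [0.996 0.086 0.004] j [-0.59  0.19  1.68  0.    1.27 -0.68] F [0.8 1.2 4.5] op 0.0231
jig grasp mm [  6.6 -31.7] 56.6 F jig [0.9 1.1 4.5]
dp [-0.0043, 0.0013, 0.0026] twist [0.004, 0.002, -0.001]
15 [-5.8  5.9 17.7] [64.  65.9]
25 [-5.8  6.9 19.7] [63.7 65.9]
35 [-5.9  6.9 19.7] [63.6 66. ]
45 [-6.1  6.6 19.7] [63.8 66. ]
55 [-5.9  5.7 19.4] [63.5 65.9]
65 [-5.7  5.2 16.2] [62.9 65.3]
75 [-4.6  5.2 14.9] [61.8 64.2]
ferrule end [77.9 78.3]
```

```bash

python3 -m creep '{"dp":[[-0.002,0.001,0],[-0.004,0.002,0],[-0.005,0.002,0],[-0.006,0.002,0],[-0.006,0.002,0]],"twist":[[0,0,0],[0,0,0],[0,0,0],[0,0,0],[0,0,0]],"gripper":[0.8,0.8,0.8,0.8,0.8]}' >/dev/null
python3 pj.py 8 -36 54 90
```

```text
t 14.85 grasp [ 0.5626 -0.3491  0.0565] z [ 0.     0.003 -1.   ] y [0.996 0.087 0.001] j [-0.6   0.2   1.67  0.    1.27 -0.68] F [-18.   24.2  18.8] op 0.0233
jig grasp mm [  7.5 -35.4] 56.5 F jig [-15.8  25.6  18.8]
dp [-0.0007, 0.0004, 0.0025] twist [0.001, -0.003, -0.001]
```

Stop (25 N) and fence (16 N) contacts are felt. Release, rise and check.

```bash

python3 -m creep '{"dp":[[0,0,0],[0,0,0],[0,0,0],[0,0,-0.02],[0,0,-0.06],[0,0,-0.1],[0,0,-0.14],[0,0,-0.14]],"twist":[[0,0,0],[0,0,0],[0,0,0],[0,0,0],[0,0,0],[0,0,0],[0,0,0],[0,0,0]],"gripper":[0.5,0.5,0.5,0.5,0.5,0.5,0.5,0.5]}' >/dev/null
python3 pj.py; python3 look.py w6
```

```text
t 15.65 grasp [ 0.564  -0.3508  0.2031] z [ 0.008 -0.002 -1.   ] y [0.996 0.086 0.007] j [-0.6   0.1   1.53  0.    1.5  -0.68] F [1.1 0.4 1.1] op 0.0424
jig grasp mm [  8.8 -37.2] 203.1 F jig [1.1 0.3 1.1]
-65 [-7.5  7.3 19.9] [63.7 71.6]
-55 [-4.1  7.3 18.7] [63.6 65.8]
-45 [-4.6  7.4 18.6] [63.8 65.7]
-35 [-4.5  7.4 19.3] [63.7 65.9]
-25 [-4.3  7.4 19.2] [63.5 65.8]
-15 [-4.2  7.5 19.2] [63.8 66.1]
-5 [-4.7  6.8 19.1] [63.5 65.9]
5 [-4.6  7.5 18.9] [63.6 65.9]
15 [-4.4  7.2 18.9] [63.7 66. ]
25 [-4.9  7.6 19.5] [63.5 65.9]
35 [-4.7  7.6 19.4] [63.6 65.9]
45 [-4.6  7.7 19.9] [63.7 65.9]
55 [-3.8  7.1 19.5] [62.8 65.2]
65 [-3.7  6.8 17.8] [62.2 65. ]
75 [-2.9  7.1 16.4] [61.7 64. ]
85 [-2.7  6.6 16.4] [61.6 64.3]
ferrule end [88.5 88.9]
```

View pics/w6.png

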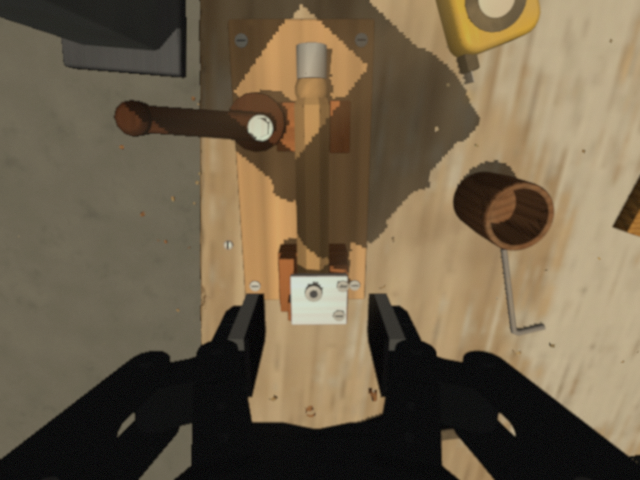

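The handle is home: axis x≈7.4, z≈52, ferrule end at 89 (nominal 90), butt under the plate at (315, 295). Now the lever: shut the fingers and go to its −y side.

```bash
python3 pj.py -79 8 120 90 | tail -1
python3 -m creep '{"dp":[[0.015,-0.03,0],[0.03,-0.06,0.01],[0.045,-0.088,0.03],[0.045,-0.088,0.07],[0.045,-0.088,0.083],[0.045,-0.088,0.083]],"twist":[[0,0,0],[0,0,0],[0,0,0],[0,0,0],[0,0,0],[0,0,0]],"gripper":[1,1,1,1,1,1]}' >/dev/null
python3 pj.py -79 9 71 90
python3 - <<'E'
import numpy as np
for th in np.arange(0.1,1.85,.125):
    s,c=np.sin(th),np.cos(th);h=14.5*s+11*c;C=np.array([-26,37.5])+52*np.array([-c,s])-(9+h)*np.array([s,c]);print(round(th,3),C.round(1),"rel to (-79,9) tool x,y m",round((C[1]-9)/1e3,4),round((C[0]+79)/1e3,4))
E
```

```text
dp [0.0447, -0.0877, 0.0793] twist [0.005, 0.0, -0.001]
t 16.3 grasp [ 0.4715 -0.3127  0.1139] z [ 0.001  0.003 -1.   ] y [0.996 0.086 0.002] j [-0.63 -0.05  1.84  0.    1.36 -0.72] F [ 0.2 -0.4  0.4] op 0.0002
jig grasp mm [-80.    8.8] 113.9 F jig [ 0.1 -0.4  0.4]
dp [0.0001, 0.0009, 0.0429] twist [0.002, -0.002, -0.001]
0.1 [-79.9  21.4] rel to (-79,9) tool x,y m 0.0124 -0.0009
0.225 [-81.8  26.7] rel to (-79,9) tool x,y m 0.0177 -0.0028
0.35 [-83.2  32.5] rel to (-79,9) tool x,y m 0.0235 -0.0042
0.475 [-83.9  38.7] rel to (-79,9) tool x,y m 0.0297 -0.0049
0.6 [-83.7  45.2] rel to (-79,9) tool x,y m 0.0362 -0.0047
0.725 [-82.7  51.9] rel to (-79,9) tool x,y m 0.0429 -0.0037
0.85 [-80.7  58.6] rel to (-79,9) tool x,y m 0.0496 -0.0017
0.975 [-77.7  65.3] rel to (-79,9) tool x,y m 0.0563 0.0013
1.1 [-73.6  71.6] rel to (-79,9) tool x,y m 0.0626 0.0054
1.225 [-68.4  77.5] rel to (-79,9) tool x,y m 0.0685 0.0106
1.35 [-62.3  82.6] rel to (-79,9) tool x,y m 0.0736 0.0167
1.475 [-55.3  86.9] rel to (-79,9) tool x,y m 0.0779 0.0237
1.6 [-47.6  90.2] rel to (-79,9) tool x,y m 0.0812 0.0314
1.725 [-39.4  92.2] rel to (-79,9) tool x,y m 0.0832 0.0396
```

Descend beside the lever, then push to about 0.73, with each position taken from the table.

```bash

python3 -m creep '{"dp":[[0,0.001,0.03],[0,0.001,0.043],[0,0.001,0.043],[0,0.001,0.043]],"twist":[[0,0,0],[0,0,0],[0,0,0],[0,0,0]],"gripper":[1,1,1,1]}' >/dev/null
python3 pj.py
python3 -m creep '{"dp":[[0.008,0,0],[0.0125,-0.001,0],[0.0175,-0.003,0],[0.0235,-0.004,0],[0.03,-0.005,0],[0.036,-0.005,0],[0.043,-0.0035,0],[0.043,-0.0035,0]],"twist":[[0,0,0],[0,0,0],[0,0,0],[0,0,0],[0,0,0],[0,0,0],[0,0,0],[0,0,0]],"gripper":[1,1,1,1,1,1,1,1]}' >/dev/null
python3 pj.py -73.6 71.6 71 90
```

```text
t 16.7 grasp [ 0.4731 -0.3128  0.072 ] z [ 0.002  0.002 -1.   ] y [0.996 0.086 0.002] j [-0.63 -0.01  1.87  0.    1.28 -0.72] F [0.1 0.1 0.2] op 0.0003
jig grasp mm [-78.5   8.5] 72.0 F jig [0.1 0.1 0.2]
t 17.5 grasp [ 0.4659 -0.2694  0.0719] z [ 0.001  0.003 -1.   ] y [0.996 0.087 0.002] j [-0.57 -0.08  1.93  0.    1.29 -0.66] F [-0.1 -0.5  0.6] op 0.0002
jig grasp mm [-81.9  52.5] 71.9 F jig [-0.1 -0.5  0.6]
dp [0.0191, 0.0082, 0.001] twist [0.002, -0.003, -0.0]
```

```bash

python3 -m creep '{"dp":[[0.006,0.001,0],[0.013,0.004,0],[0.019,0.008,0],[0.025,0.0135,0],[0.03,0.0195,0],[0.034,0.0265,0],[0.034,0.0265,0]],"twist":[[0,0,0],[0,0,0],[0,0,0],[0,0,0],[0,0,0],[0,0,0],[0,0,0]],"gripper":[1,1,1,1,1,1,1]}' >/dev/null
python3 pj.py -47.6 90.2 71 90
python3 - <<'E'
from rig import viewer;from h import *;from jig import *
d=viewer.get_image("wrist");cv2.imwrite("pics/w7.png",d["color"][:,:,::-1]);W=cloud(d);Q=(W[...,:2]-[.552,-.3145])@J*1e3;z=W[...,2]*1e3
k=(z>66)&(z<84)&(Q[...,0]>-120)&(Q[...,0]<-5)&(Q[...,1]>60)&(Q[...,1]<140);p=Q[k]
print(k.sum(),p.min(0),p.max(0),"far pts mean",p[np.hypot(*(p-[-26,37.5]).T)>72].mean(0))
E
```

```text
t 18.2 grasp [ 0.4899 -0.2326  0.072 ] z [ 0.001  0.003 -1.   ] y [0.996 0.088 0.001] j [-0.49 -0.07  1.92  0.    1.29 -0.58] F [-1.7 -0.6  0.9] op -0.0001
jig grasp mm [-54.7  87. ] 72.0 F jig [-1.7 -0.5  0.9]
dp [0.0031, 0.0071, 0.001] twist [0.001, -0.003, 0.0]
8135 [-68.52958125  77.20330828] [-22.43104971 130.11954105] far pts mean [-35.6220433  120.93547958]
```

View pics/w7.png

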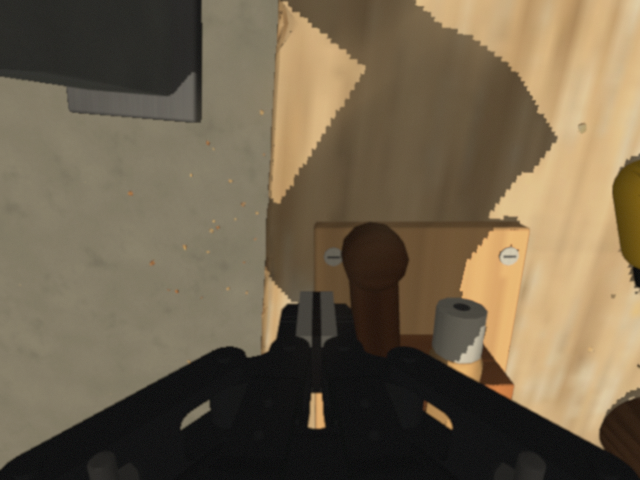

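The lever is at about 1.46, with the pusher on its left, the knob at (375, 257) and the ferrule at (460, 330) in place. Push on, watching the force.

```bash

python3 -m creep '{"dp":[[0.002,0.003,0],[0.003,0.006,0],[0.003,0.009,0],[0.004,0.011,0],[0.004,0.011,0],[0.004,0.011,0]],"twist":[[0,0,0],[0,0,0],[0,0,0],[0,0,0],[0,0,0],[0,0,0]],"gripper":[1,1,1,1,1,1]}' >/dev/null
cat > kn.py <<'E'
from rig import viewer;from h import *;from jig import *
d=viewer.get_image("wrist");W=cloud(d);Q=(W[...,:2]-[.552,-.3145])@J*1e3;z=W[...,2]*1e3
k=(z>66)&(z<84)&(Q[...,0]>-60)&(Q[...,0]<8)&(Q[...,1]>105)&(Q[...,1]<140);p=Q[k]
r=p[np.hypot(*(p-[-26,37.5]).T)>72].mean(0)-[-26,37.5];print("knob",r.round(1),"theta",(np.pi/2+np.arctan2(r[0],r[1])).round(3))
E
python3 pj.py -43 91 71 90;python3 kn.py
```

```text
t 18.85 grasp [ 0.4986 -0.2287  0.0716] z [-0.004  0.002 -1.   ] y [ 0.996  0.087 -0.004] j [-0.48 -0.05  1.91 -0.    1.29 -0.56] F [-23.4 -12.    7.2] op 0.0
jig grasp mm [-45.8  90.2] 71.6 F jig [-24.4  -9.9   7.2]
dp [0.0008, 0.0028, 0.0006] twist [-0.004, -0.002, -0.0]
knob [ 3.  83.7] theta 1.606
```

```bash

python3 -m creep '{"dp":[[0,0.004,0],[0,0.006,0],[0,0.008,0],[0,0.008,0],[0,0.008,0]],"twist":[[0,0,0],[0,0,0],[0,0,0],[0,0,0],[0,0,0]],"gripper":[1,1,1,1,1]}' >/dev/null
python3 pj.py -43 91 71 90;python3 kn.py
```

```text
t 19.4 grasp [ 0.5042 -0.228   0.0714] z [-0.011  0.002 -1.   ] y [ 0.996  0.086 -0.011] j [-0.47 -0.03  1.89 -0.    1.29 -0.55] F [-28.5  -1.8  15. ] op 0.0
jig grasp mm [-40.1  90.3] 71.4 F jig [-28.6   0.7  15. ]
dp [0.0006, -0.0028, 0.0004] twist [-0.011, -0.003, -0.001]
knob [12.2 82.6] theta 1.717
```

The cam is at about 1.72 with 28 N resistance. Back off, rise and check.

```bash

python3 -m creep '{"dp":[[0,-0.01,0],[0,-0.025,0],[0,-0.03,-0.03],[-0.03,-0.03,-0.08],[-0.07,-0.02,-0.13],[-0.1,0,-0.16],[-0.12,0,-0.16],[-0.12,0,-0.16]],"twist":[[0,0,0],[0,0,0],[0,0,0],[0,0,0],[0,0,0],[0,0,0],[0,0,0],[0,0,0]],"gripper":[1,1,1,1,1,1,1,1]}' >/dev/null
python3 pj.py;python3 kn.py; python3 look.py w8
```

```text
t 20.25 grasp [ 0.517  -0.3508  0.233 ] z [-0.008  0.    -1.   ] y [ 0.996  0.085 -0.008] j [-0.64  0.02  1.57 -0.    1.56 -0.72] F [ 0.9 -0.1 -0.6] op -0.0003
jig grasp mm [-38.  -33.2] 233.0 F jig [ 0.9 -0.1 -0.6]
knob [10.1 77.5] theta 1.701
-65 [-7.2  6.  19.8] [64.1 71.5]
-55 [-5.4  3.9 17. ] [63.3 65.7]
-45 [-5.3  5.  17.4] [63.8 65.7]
-35 [-5.3  4.8 17.8] [63.7 65.8]
-25 [-5.2  5.2 17.7] [63.9 66. ]
-15 [-5.   4.6 17.6] [63.1 65.7]
-5 [-4.9  5.7 17.8] [63.4 65.8]
5 [-4.8  5.3 18.1] [63.6 65.9]
15 [-5.1  5.7 18.5] [63.7 65.7]
25 [-5.3  5.9 19.9] [63.2 66. ]
35 [-8.   5.1 19.6] [62.7 66. ]
45 [-7.6  5.2 19.7] [63.4 66. ]
55 [-4.6  5.7 19.5] [62.3 65.3]
65 [-3.9  6.  18.2] [62.3 65. ]
75 [-2.6  6.3 17.5] [61.7 64. ]
85 [-2.4  6.5 17.6] [61.5 64.1]
ferrule end [89.3 89.8]
```

View pics/w8.png

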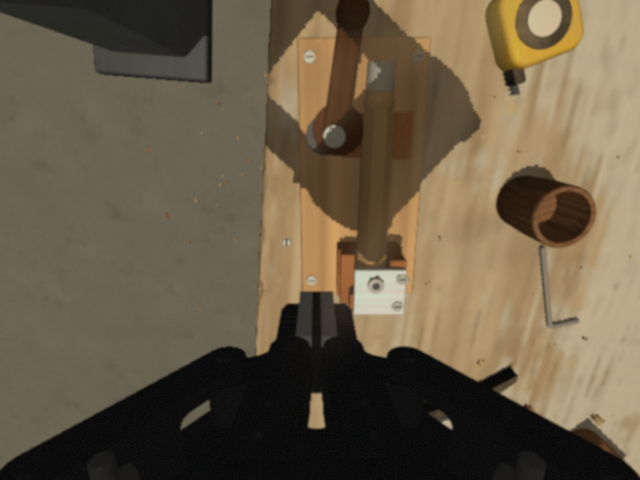

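The lever holds at about 1.7 and the ferrule end is at 89.5. The oblique view hints at a slight yaw, so I'll repeat the straight-above view used earlier (w6) and compare like with like.

```bash

python3 -m creep '{"dp":[[-0.002,0.02,0],[-0.004,0.047,0.015],[-0.004,0.047,0.03],[-0.004,0.047,0.03],[-0.004,0.047,0.03]],"twist":[[0,0,0],[0,-0.008,0],[0,-0.008,0],[0,-0.008,0],[0,-0.008,0]],"gripper":[0.5,0.5,0.5,0.5,0.5]}' >/dev/null
python3 pj.py; python3 kn.py;python3 look.py w9
python3 - <<'E'
from h import *;from jig import *
for n in("w6","w9"):
    d=dict(np.load(f"pics/{n}.npz"));W=cloud(d);Q=(W[...,:2]-[.552,-.3145])@J*1e3;z=W[...,2]*1e3
    k=(z>62.5)&(z<68)&(abs(Q[...,0]-7)<9)&(Q[...,1]>-58)&(Q[...,1]<15);p=Q[k];b=np.round(p[:,1]/4);ys=np.unique(b)
    c=np.array([[4*y,(np.percentile(p[b==y,0],3)+np.percentile(p[b==y,0],97))/2] for y in ys]);f=np.polyfit(c[:,0],c[:,1],1);print(n,"top flat slope mm/100mm",(f[0]*100).round(2),"x at -75, 37",np.polyval(f,[-75,37]).round(2))
E
```

```text
t 20.85 grasp [ 0.5621 -0.3471  0.1997] z [-0.011 -0.004 -1.   ] y [ 0.996  0.086 -0.011] j [-0.59  0.11  1.53 -0.01  1.51 -0.67] F [-0.3 -0.3  0.3] op 0.0428
jig grasp mm [  7.2 -33.4] 199.7 F jig [-0.3 -0.3  0.3]
knob [12.6 72.6] theta 1.742
-65 [-7.6  6.4 19.8] [64.  71.6]
-55 [-5.   6.8 18.5] [63.5 66. ]
-45 [-4.8  6.4 18.4] [63.7 65.6]
-35 [-4.7  6.4 18.2] [63.5 65.9]
-25 [-4.6  7.2 18.8] [63.6 65.7]
-15 [-4.5  7.2 18.7] [63.4 65.9]
-5 [-4.3  7.2 18.6] [63.5 65.9]
5 [-4.2  7.9 19.2] [63.8 65.9]
15 [-4.1  7.2 19. ] [63.5 65.7]
25 [-3.9  7.9 19.6] [63.5 65.8]
35 [-7.9  5.9 19.5] [62.9 65.9]
45 [-7.7  6.5 19.9] [63.4 66.1]
55 [-7.   7.8 19.2] [62.4 65. ]
65 [-2.8  7.8 17.9] [62.3 65.3]
75 [-1.4  7.8 17.1] [61.9 64.1]
85 [-1.3  8.5 17.6] [61.6 64. ]
ferrule end [88.7 89.1]
w6 top flat slope mm/100mm -0.19 x at -75, 37 [7.4  7.18]
w9 top flat slope mm/100mm 0.77 x at -75, 37 [6.57 7.44]
```

```bash
python3 - <<'E'
from h import *;from jig import *
for n in("w6","w9"):
    d=dict(np.load(f"pics/{n}.npz"));W=cloud(d);Q=(W[...,:2]-[.552,-.3145])@J*1e3;z=W[...,2]*1e3
    def e(lo,hi,y0,y1,x0=15,x1=36):
        k=(z>lo)&(z<hi)&(Q[...,0]>x0)&(Q[...,0]<x1)&(Q[...,1]>y0)&(Q[...,1]<y1);return k.sum(),np.percentile(Q[k][:,0],[1,3,50,97,99]).round(1)
    print(n,"fence top y22-36",e(56.8,60,22,36),"38-53",e(56.8,60,38,53),"cheek",e(66.5,69.8,-65.5,-60.5))
    # plate sides yaw
    k=(z>73)&(z<76.5)&(Q[...,0]>-20)&(Q[...,0]<45)&(Q[...,1]<-60)&(Q[...,1]>-112);r=cv2.minAreaRect(Q[k].astype(np.float32));print("plate",np.round(r[0],1),np.round(r[1],1),round(r[2],2))
    k=(abs(z-15.3)<2.5)&(Q[...,0]>40)&(Q[...,0]<58)&(abs(Q[...,1])<100)
    p=Q[k];b=np.round(p[:,1]/5);c=np.array([[5*y,np.percentile(p[b==y,0],98)] for y in np.unique(b) if (b==y).sum()>20]);f=np.polyfit(c[:,0],c[:,1],1);print("base right edge slope/100",(f[0]*100).round(2),"x",f[1].round(1),len(c))
d=dict(np.load("pics/w9.npz"))
c=d["color"][225:285,270:370];c=cv2.resize(c,None,fx=7,fy=7,interpolation=cv2.INTER_CUBIC);c=np.clip(c.astype(float)*1.8,0,255).astype(np.uint8);cv2.imwrite("pics/c9.png",c[:,:,::-1])
E
```

```text
w6 fence top y22-36 (np.int64(471), array([16.6, 17.3, 24.9, 32.6, 32.7])) 38-53 (np.int64(470), array([16.5, 17.2, 24.8, 32.1, 32.3])) cheek (np.int64(98), array([19.9, 19.9, 25.8, 33.2, 33.2]))
plate [ 12.1 -86.2] [41.1 42.4] 88.92
base right edge slope/100 -0.71 x 53.8 41
w9 fence top y22-36 (np.int64(451), array([16.8, 17.4, 25. , 32.4, 32.6])) 38-53 (np.int64(481), array([16.6, 17.9, 24.9, 32.1, 32.3])) cheek (np.int64(119), array([19.7, 19.7, 26.3, 33.7, 33.7]))
plate [ 12.1 -85.9] [42.7 40.3] 0.12
base right edge slope/100 -0.72 x 53.7 41
```

View pics/c9.png

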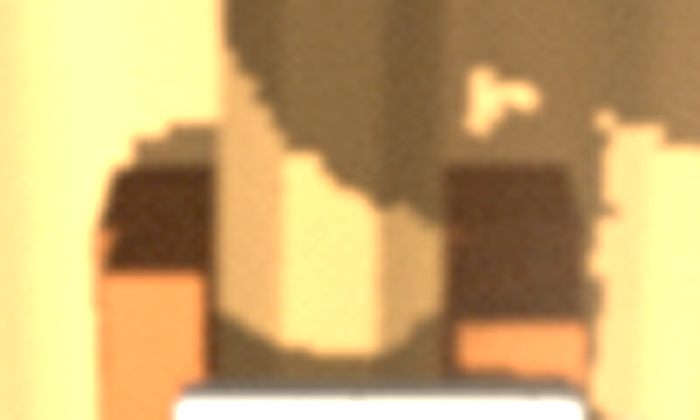

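The crop shows the butt between the cheeks, with a small gap of about 1 mm to the rear cheek at right (handle edge px 440, cheek edge px 455). Clamping turned the handle by about 0.5°. I'll nudge the butt half towards the fence with shut fingers, then recheck.

```bash

python3 -m creep '{"dp":[[-0.008,-0.035,0],[-0.009,-0.036,0.02],[-0.009,-0.036,0.06],[-0.009,-0.036,0.1],[-0.009,-0.036,0.137],[-0.009,-0.036,0.137],[-0.009,-0.036,0.137]],"twist":[[0,-0.008,0],[0,-0.008,0],[0,-0.008,0],[0,-0.008,0],[0,-0.008,0],[0,-0.008,0],[0,-0.008,0]],"gripper":[1,1,1,1,1,1,1]}' >/dev/null
python3 pj.py -19 -42 62 90
python3 -m creep '{"dp":[[0,0.004,0],[0,0.008,0],[0,0.01,0],[0,0.012,0],[0,0.012,0]],"twist":[[0,0,0],[0,0,0],[0,0,0],[0,0,0],[0,0,0]],"gripper":[1,1,1,1,1]}' >/dev/null
python3 pj.py
```

```text
t 21.65 grasp [ 0.5261 -0.3606  0.0659] z [-0.008 -0.014 -1.   ] y [ 0.996  0.085 -0.009] j [-0.63  0.14  1.72 -0.02  1.28 -0.71] F [0.5 0.5 1.5] op 0.0003
jig grasp mm [-29.8 -43.7] 65.9 F jig [0.5 0.5 1.5]
dp [0.002, 0.011, 0.0038] twist [-0.009, 0.013, -0.002]
t 22.15 grasp [ 0.5382 -0.3598  0.0667] z [-0.008 -0.014 -1.   ] y [ 0.996  0.085 -0.009] j [-0.62  0.16  1.69 -0.02  1.28 -0.7 ] F [-4.5 -0.1  6.8] op -0.0002
jig grasp mm [-17.7 -44. ] 66.7 F jig [-4.5  0.3  6.8]
```

Contact made (4.5 N). Press in a few mm more, watching the force.

```bash

python3 -m creep '{"dp":[[0,0.002,0],[0,0.003,0],[0,0.004,0],[0,0.004,0]],"twist":[[0,0,0],[0,0,0],[0,0,0],[0,0,0]],"gripper":[1,1,1,1]}' >/dev/null
python3 pj.py
python3 -m creep '{"dp":[[0,-0.008,0],[0,-0.014,-0.02],[0,-0.01,-0.06],[0.004,0.015,-0.1],[0.009,0.036,-0.134],[0.009,0.036,-0.134],[0.009,0.036,-0.134]],"twist":[[0,0,0],[0,0,0],[0,0,0],[0,0,0],[0,0.01,0],[0,0.01,0],[0,0.01,0]],"gripper":[1,1,1,1,0.5,0.5,0.5]}' >/dev/null
python3 pj.py; python3 kn.py; python3 look.py w10 | tail -1
python3 - <<'E'
from h import *;from jig import *
for n in("w6","w9","w10"):
    d=dict(np.load(f"pics/{n}.npz"));W=cloud(d);Q=(W[...,:2]-[.552,-.3145])@J*1e3;z=W[...,2]*1e3
    k=(z>62.5)&(z<68)&(abs(Q[...,0]-7)<9)&(Q[...,1]>-58)&(Q[...,1]<15);p=Q[k];b=np.round(p[:,1]/4);ys=np.unique(b)
    c=np.array([[4*y,(np.percentile(p[b==y,0],3)+np.percentile(p[b==y,0],97))/2] for y in ys]);f=np.polyfit(c[:,0],c[:,1],1);print(n,"slope/100",(f[0]*100).round(2),"x at -75, 37",np.polyval(f,[-75,37]).round(2))
E
```

```text
t 22.55 grasp [ 0.5401 -0.3599  0.0668] z [-0.014 -0.014 -1.   ] y [ 0.996  0.085 -0.015] j [-0.62  0.17  1.69 -0.02  1.29 -0.7 ] F [-23.4  -0.9  11.1] op -0.0001
jig grasp mm [-15.9 -44.2] 66.8 F jig [-23.4   1.1  11.1]
t 23.25 grasp [ 0.5774 -0.346   0.2006] z [-0.014 -0.005 -1.   ] y [ 0.996  0.085 -0.014] j [-0.57  0.13  1.5  -0.01  1.51 -0.66] F [ 0.4  0.2 -1.4] op 0.0418
jig grasp mm [ 22.6 -33.6] 200.6 F jig [ 0.4  0.2 -1.4]
knob [13.  72.7] theta 1.748
ferrule end [88.7 89. ]
w6 slope/100 -0.19 x at -75, 37 [7.4  7.18]
w9 slope/100 0.77 x at -75, 37 [6.57 7.44]
w10 slope/100 1.12 x at -75, 37 [6.33 7.58]
```

```bash

python3 -m creep '{"dp":[[0,-0.0155,0.001],[0,-0.0155,0.001],[0,-0.0155,0.001],[0,-0.0155,0.001]],"twist":[[0,0,0],[0,0,0],[0,0,0],[0,0,0]],"gripper":[0.5,0.5,0.5,0.5]}' >/dev/null
python3 pj.py; python3 kn.py; python3 look.py w11 | tail -1
python3 - <<'E'
from h import *;from jig import *
for n in("w6","w9","w11"):
    d=dict(np.load(f"pics/{n}.npz"));W=cloud(d);Q=(W[...,:2]-[.552,-.3145])@J*1e3;z=W[...,2]*1e3
    k=(z>62.5)&(z<68)&(abs(Q[...,0]-7)<9)&(Q[...,1]>-58)&(Q[...,1]<15);p=Q[k];b=np.round(p[:,1]/4);ys=np.unique(b)
    c=np.array([[4*y,(np.percentile(p[b==y,0],3)+np.percentile(p[b==y,0],97))/2] for y in ys]);f=np.polyfit(c[:,0],c[:,1],1);print(n,"slope/100",(f[0]*100).round(2),"x at -75, 37",np.polyval(f,[-75,37]).round(2))
    P=project(d,np.r_[jw(20,-62,68)][None])[0];u0=P[0];row=int(P[1])-9
    # colour edges of handle across a row at y=-55
    r=int(project(d,jw(8,-54,64)[None])[0][1]);g=cv2.GaussianBlur(d["color"],(3,3),0)[r-1:r+2].mean((0,2));cu=int(project(d,jw(8,-54,64)[None])[0][0])
    print("   row",r,g[cu-24:cu+25].round(0).astype(int).tolist())
d=dict(np.load("pics/w11.npz"));a=dict(np.load("pics/w6.npz"))
def crop(d):
    P=project(d,jw(8,-62,64)[None])[0].astype(int);return cv2.resize(d["color"][P[1]-35:P[1]+20,P[0]-35:P[0]+35],None,fx=5.5,fy=5.5,interpolation=cv2.INTER_CUBIC)
c=np.hstack([crop(a),crop(d)]);cv2.imwrite("pics/c11.png",np.clip(c[:,:,::-1]*1.6,0,255).astype(np.uint8))
E
```

```text
t 23.75 grasp [ 0.5611 -0.3474  0.1977] z [-0.016 -0.003 -1.   ] y [ 0.996  0.085 -0.017] j [-0.59  0.11  1.53 -0.01  1.51 -0.67] F [ 0.7 -0.5 -0.3] op 0.0424
jig grasp mm [  6.2 -33.6] 197.7 F jig [ 0.6 -0.5 -0.3]
knob [12.7 72.5] theta 1.744
ferrule end [88.7 89.2]
w6 slope/100 -0.19 x at -75, 37 [7.4  7.18]
   row 254 [35, 36, 36, 36, 37, 41, 53, 72, 89, 99, 102, 102, 103, 104, 105, 108, 114, 123, 131, 134, 134, 133, 133, 131, 126, 115, 99, 83, 70, 61, 57, 54, 52, 51, 51, 52, 53, 53, 52, 48, 42, 38, 38, 38, 38, 38, 38, 39, 39]
w9 slope/100 0.77 x at -75, 37 [6.57 7.44]
   row 259 [34, 35, 34, 35, 42, 57, 77, 92, 99, 100, 101, 102, 103, 105, 110, 119, 128, 133, 133, 133, 133, 133, 133, 133, 133, 132, 131, 127, 116, 102, 93, 90, 90, 90, 91, 91, 87, 79, 64, 51, 44, 41, 41, 41, 41, 41, 41, 42, 42]
w11 slope/100 0.98 x at -75, 37 [6.43 7.52]
   row 261 [35, 35, 35, 35, 39, 51, 69, 86, 96, 100, 101, 102, 102, 101, 102, 110, 122, 131, 134, 134, 134, 134, 134, 133, 133, 133, 132, 131, 123, 108, 94, 88, 89, 90, 91, 93, 93, 89, 78, 62, 50, 44, 43, 43, 44, 44, 44, 44, 45]
```

View pics/c11.png

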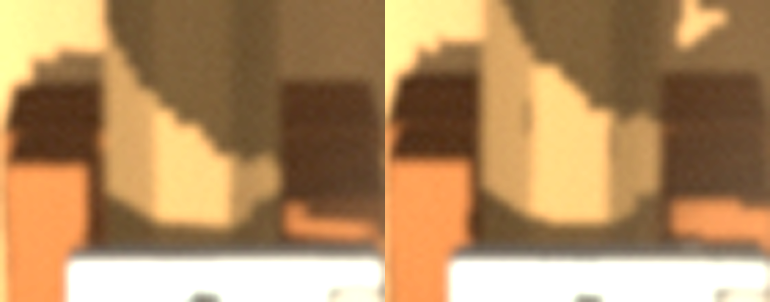

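Side by side, the gaps at both cheeks look almost the same as right after the handle was pressed against the fence (left). The 23 N nudge moved nothing, so the clamp is firm and the apparent yaw is near my measurement noise. Handing in.

```bash
python3 -c "
from rig import bot
print(bot.job_done())"; python3 to.py
```

```text
the job is handed in; nothing more can be done
None
the job is handed in; nothing more can be done
```

The handle is in the drilling jig with the cam clamped. I handed the job in at about 24 s of robot time, with the gripper open and clear above the jig.

**What I did:**
- I gripped the handle from the side at a tilt, pulled it straight up out of the rack and laid it on both rests just short of the bush plate.
- I regrasped it from above with the tool vertical and slid it in along the fence. I felt about 25 N at the end stop and 16 N at the fence.
- I pushed the lever round with shut fingers, then let go.

**Last checks:**
- **Position:** the handle is level at the right height on both rests. Its ferrule end is at jig y ≈ 89 mm (nominal 90), so the butt is at the stop within measuring error.
- **Cam:** the lever stayed at about 1.70–1.75 rad after I let go. It resisted with 28 N at the end of the push.
- **Hold:** a sideways push of about 23 N on the handle did not move it.

**One check disagreed:** depth readings suggested the handle turned about 0.5–0.7° when clamped, leaving the butt about 1 mm off the rear cheek. In close-ups the cheek gaps looked almost the same before and after clamping. I put the difference down mostly to measurement error, but a gap of that size can't be ruled out.

The tape measure and cup looked undisturbed in the jig pictures. I felt no contact with the other rack pieces, but took no final picture of the rack.

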